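Tidy the ski waxing bench onto its pads

ROBOT

A 6-joint arm with a two-finger parallel gripper is mounted at the origin on the work surface. World frame = base frame: x ahead of the robot, y to its left, z up, the work surface at z = 0. Lengths are in m, angles in rad, forces in N, time in s.
With the tool pointing down it reaches from about 0.35 to 0.975 m from the base axis. Payload 7.1 kg.
Tool frame: the origin (TCP) lies at the very end of the fingers, on their centre line; the grasp point (between the pads) lies 19 mm behind it (grip_point_offset is the distance from the TCP to the grasp point, in m); x points along the fingers, z is the direction in which the jaws open and shut, and the axes are right-handed (so a half turn about x gives the same grasp; the last joint's range is limited). The gripper opens to 88 mm and grips with 3 to 60 N. Pads are 20 mm wide; open, the fingers measure 115 mm over their backs; the gripper's body (75 mm by 178 mm) begins 61 mm behind the grasp point.
Start: joints at [1.102, 0.423, 1.63, -0, 1.089, -0.019], TCP at [0.272, 0.563, 0.223] pointing down, gripper open.
Joint ranges: [-3, 3], [-0.9, 2.11], [0.09, 2.58], [-1.31, 4.45], [0.11, 2.69], [-2.54, 2.54]. Speed limits (rad/s): [2.39, 2.39, 3.01, 3.14, 3.14, 3.14].

INTERFACE

Orientations are given as [roll, pitch, yaw] about the fixed x, y, z axes, in that order (R = Rz(yaw) Ry(pitch) Rx(roll)).
In Python, from station import * gives the robot as it stands. The module is installed in compiled form; this text tells all that it offers.
- The arm moves only by the tool move_arm, never from a script. Its argument "series" is a list that holds one entry, the list of rows, each a list of 7 numbers: the shift along the tool's x, y, z in cm, then the turn, a rotation vector about the tool's x, y, z in rad, then the closure, from 0 (fully open) to 1 (shut). In form: [[[x, y, z, rx, ry, rz, fingers], ...]]. A call has 1 to 5 rows; each row shifts and turns the commanded pose from where the row before left it, along the tool's axes as they then stand; what a row does not reach is not made up. A row lasts 1/8 s, in which the tool goes at most 62.5 mm and 10.7 degrees, less where a joint would pass 70% of its speed; a pose out of reach is approached as far as the arm can. A call with a gripper value outside its range is refused whole. The fingers move at their own pace and stop on an object; "squeeze" is the grip in N (left out, the last holds). Time passes only in rows, so rows that do not move let the fingers close. It gives the time, the measured TCP pose, the force and the opening at its end, in the units of the state.
- get_obs(): the state, without advancing time (a new reading comes with each control period).
- read_camera(name): name is "scene" or "top"; returns (picture, depth): 384x512x3 uint8, blue, green, red; 384x512 float32, m along the optical axis (not along the pixel's ray), 0 where there is no reading.
- camera_params(name): a dict with "fx", "fy", "cx", "cy" (pixels), "origin" and "orientation" of the camera in the world. Camera axes: x right, y down, z forward; pixel columns grow to the right and rows downward; lengths in m; the calibration is good to about 2 mm. A picture is of the moment at which its call begins. camera_params takes no time and is no camera call.
- finish_job(): hands the job in, once; it reports no verdict.
Trained networks look in the newest picture that a camera, given by its name, has taken for a name from the list of things; names that differ only in an ending like _2 or _b are one class to them, and where a whole thing is asked for, a point or a joint stands for the part that bears it (a point fixed in the world has none). Each returns a list of dicts, best first, with "confidence" (0 to 1); they miss things now and then, are a little off and sometimes report something else, mostly with a low value. They report only what shows in the picture. A call takes as long as a camera call.
- silhouettes(camera, query): "pixels" (384x512 bool, what is visible of it) and "box" ([left, top, right, bottom] in pixels, round what is visible of it).
- spot_point(camera, query): "xy" ([column, row] in pixels: a listed point, or the origin of a listed thing).
The state is a dict: "t": time; "joint_positions": joint angles; "qvel": joint speeds; "joint_efforts": joint torques, N m; "position": TCP position; "tcp_rot": TCP orientation; "ft_force": force on the tool from outside, world axes, zero at the start; "wrist_torque": the same for the moment, N m; "grip_width": finger opening in m.
Only numpy, scipy, OpenCV 4.12 (cv2) and the standard library are available. Lean on these libraries where they do the work, as an engineer would, in place of code of your own. Each camera call takes 0.05 s, during which the arm holds its last target.

TASK

Tidy the ski waxing bench: lay the brush on the oval pad and the wax bar on the rectangular pad, each centred on the grey outline that matches it and lined up with it. Lay the cork disc centred on the round pad and let it go, and only then stand the wax pot upright on the cork, centred, setting it down rather than dropping it. Leave the roll of tape and the blue edge guide where they are.

Things in the scene. Friction and masses are not known exactly. Their poses are not given: they have to be found in the camera images.
- brush: loose ski brush lying bristles down: pale wooden oval (straight sides, half-round ends) 120 long x 46 wide, from 20 to 42 mm high, over a black bristle block 112 x 38, from 0 to 20 mm (solid, does not bend); about 0.16 kg. Origin: centre of the underside; x along its length, z up. A half turn makes no difference.
- wax_bar: loose off-white rectangular bar of hard wax with three shallow cross lines, 80 long x 40 wide x 26 high, 0.09 kg. Origin: centre of the underside; x along its length, z up. A half turn makes no difference.
- cork: loose round cork disc, diameter 60, 18 high, flat top, 0.06 kg. Origin: centre of the underside, z up. Stand for the pot; to be laid down before the pot comes on it.
- pot: loose small upright steel wax pot, closed: round body of diameter 44, 50 high, with a flat lid of diameter 46 from 50 to 55 mm and a black knob of diameter 14 up to 65 mm; about 0.25 kg. Origin: centre of the underside, z up.
- oval_pad: fixed black rubber pad with half-round ends, 150 long x 76 wide x 4 high, with a grey outline of the brush (120 x 46) flat on its middle. Origin: centre of the underside (the pad's top is 4 mm above it); x along its length, z up.
- square_pad: fixed black rubber rectangular pad, 110 long x 70 wide x 4 high, with a grey rectangle the size of the wax bar (80 x 40) flat on its middle. Origin: centre of the underside (top 4 mm above it); x along its length, z up.
- round_pad: fixed black rubber round pad, diameter 92, 4 high, with a grey circle the size of the cork (diameter 60) flat on its middle. Origin: centre of the underside (top 4 mm above it), z up.
- tape: loose roll of cream tape lying flat, an open ring: outer diameter 90, hole 76, 38 high. Origin: centre of the underside. Not to be moved.
- guide: loose blue plastic edge guide, L-shaped: base 95 x 45 x 8 with an upright wall 8 thick and 32 high along one long side (+y). Origin: centre of the underside; x along its length. Not to be moved.

How it is judged:
On the way:
1. the cork disc lies on the round pad, let go, with the pot not yet on it (horizontal distance between cork and round_pad below 0.012 m and z of cork in the frame of round_pad between 0 and 0.008 m and angle between cork's own z axis and vertical below 0.1 rad and horizontal distance between pot and cork above 0.05 m and contact force between cork and the fingers below 0.1 N and linear speed of cork below 0.02 m/s), for 0.2 s.
At the end, for the whole second after the job is handed in: The brush on the oval pad, the wax bar on the rectangular pad and the cork on the round pad, each flat and within 12 mm of the pad's centre, brush and wax bar within 0.2 rad of the pad's long axis; the pot upright on the cork within 9 mm of its centre; all at rest (horizontal distance between brush and oval_pad below 0.012 m and z of brush in the frame of oval_pad between 0 and 0.008 m and angle between each of brush, wax_bar, cork, pot's own z axis and vertical below 0.1 rad and angle between the x axis of brush and the x axis of oval_pad, either way round below 0.2 rad and horizontal distance between wax_bar and square_pad below 0.012 m and z of wax_bar in the frame of square_pad between 0 and 0.008 m and angle between the x axis of wax_bar and the x axis of square_pad, either way round below 0.2 rad and horizontal distance between cork and round_pad below 0.012 m and z of cork in the frame of round_pad between 0 and 0.008 m and horizontal distance between pot and cork below 0.009 m and z of pot in the frame of cork between 0.014 and 0.022 m and linear speed of each of brush, wax_bar, cork, pot below 0.02 m/s and angular speed of each of brush, wax_bar, cork, pot below 0.2 rad/s); the robot touches nothing.
It fails at once if the tape or the edge guide is moved by more than 25 mm (distance of any of tape, guide from where it was at the start of the episode above 0.025 m).
It fails at once if the pot is dropped: it falls free of the fingers faster than 0.5 m/s (a fall of more than about 13 mm) (contact force between pot and the fingers below 0.01 N and linear speed of pot above 0.5 m/s).
It also fails if it takes over 120 s, if anything falls off the work surface, if the arm or the gripper's body presses on something with over 40 N, if the wrist force passes 120 N, or if a joint passes its speed limit or range.

## Working session

There is one attempt and no reset: what is moved stays moved. The work goes in short steps, Python scripts to look and compute and a tool call to move; the robot and the scene stay as the last step left them, time stands still between calls to the robot, and variables do not carry over. Pictures are saved under pics/ and viewed, and the job is handed in when it is done.

Besides the shell and the picture viewer there is one more tool, called after "Emit:" in YAML: its name, and indented under it one key for each argument. move_arm: Moves the arm, as the interface text tells. Its arguments: {"type":"object","properties":{"series":{"type":"array","items":{"type":"array","items":{"type":"array","items":{"type":"number"}}}},"squeeze":{"type":"number"}},"required":["series"]}

```bash
mkdir -p pics; python3 - <<'E'
from station import *
import cv2
for n in("top","scene"):
    p,d=read_camera(n); cv2.imwrite(f"pics/{n}0.png",p); print(n,camera_params(n))
o=get_obs(); print(o)
E
```

```text
top {'fx': 377.50388830686205, 'fy': 377.50388830686205, 'cx': 248.99497145394352, 'cy': 194.16699533446328, 'origin': array([ 0.46691588, -0.02065051,  1.01826074]), 'orientation': array([-3.0776684 ,  0.02942477, -1.57926916])}
scene {'fx': 377.1117043537929, 'fy': 377.1117043537929, 'cx': 258.773941901341, 'cy': 197.3597912421295, 'origin': array([0.97900545, 0.56682064, 0.81066862]), 'orientation': array([-2.37118067, -0.01690908,  2.52119692])}
{'t': 0.1, 'joint_positions': array([ 1.10199058e+00,  4.23755105e-01,  1.63062429e+00, -5.48552207e-06,
        1.08859906e+00, -1.90170289e-02]), 'qvel': array([ 0.00095693, -0.00165836, -0.00210399,  0.00084071,  0.00098611,
        0.00080212]), 'joint_efforts': array([ 7.78810590e-04, -5.45620251e+01, -2.74325895e+01,  6.45236811e-02,
        1.88090274e-02, -2.37445443e-05]), 'position': array([0.27149099, 0.56238599, 0.22198104]), 'tcp_rot': array([ 3.12608011,  1.56941052, -2.03609504]), 'ft_force': array([0.34710071, 0.27811465, 0.74300015]), 'wrist_torque': array([0.01331748, 0.00289481, 0.00548503]), 'grip_width': 0.08777280513277498}
```

View pics/top0.png

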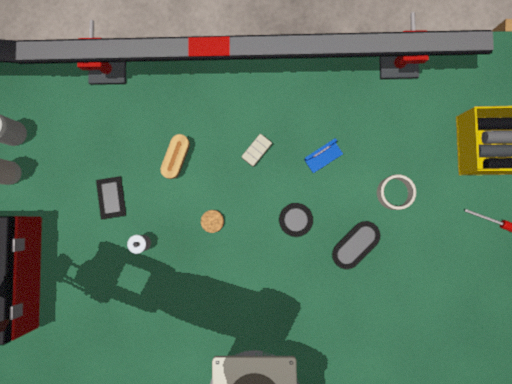

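View pics/scene0.png

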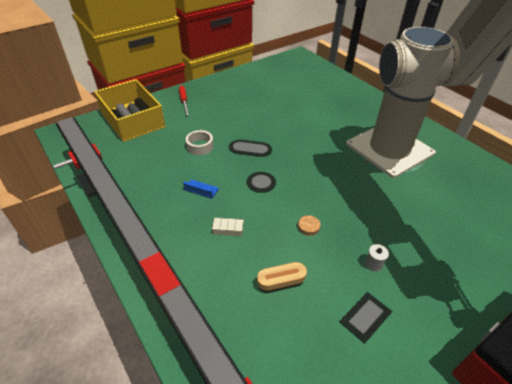

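The top picture shows the brush at (175,157), wax bar (257,150), cork (212,221), pot (137,244), oval pad (356,245), rectangular pad (111,198), round pad (296,219), tape (397,192) and guide (323,156). The scene view agrees with that.

```bash
cat > h.py <<'E'
from station import *
import numpy as np, cv2
from scipy.spatial.transform import Rotation as R
H=dict(brush=.042,wax_bar=.026,cork=.018,pot=.055,oval_pad=.004,square_pad=.004,round_pad=.004,tape=.038,guide=.008)
def rays(cam,uv,z):
    c=camera_params(cam); uv=np.asarray(uv,float).reshape(-1,2)
    d=np.c_[(uv[:,0]-c['cx'])/c['fx'],(uv[:,1]-c['cy'])/c['fy'],np.ones(len(uv))]
    d=R.from_euler('xyz',c['orientation']).apply(d)
    o=np.asarray(c['origin']); return (o+d*((z-o[2])/d[:,2])[:,None])[:,:2]
def locate(cam,n,z=None,depth=None):
    z=H[n] if z is None else z
    out=[]
    for s in silhouettes(cam,n)[:2]:
        m=s['pixels'].astype(np.uint8)
        cs,_=cv2.findContours(m,cv2.RETR_EXTERNAL,cv2.CHAIN_APPROX_NONE)
        if not cs: continue
        k=max(cs,key=cv2.contourArea); f=np.zeros_like(m); cv2.drawContours(f,[k],-1,1,-1)
        v,u=np.nonzero(f); P=rays(cam,np.c_[u,v],z)
        (c,wh,a)=cv2.minAreaRect((P*1000).astype(np.float32))
        C=np.cov(P.T); w,V=np.linalg.eigh(C); ax=V[:,1]
        zz=None
        if depth is not None: zz=np.median(depth[f>0])
        out.append(dict(conf=round(float(s['confidence']),2),cent=P.mean(0).round(4),rect=(np.array(c)/1000).round(4),wh=np.round(wh,1),yaw=round(float(np.arctan(ax[1]/ax[0])),3),ratio=round(float(np.sqrt(w[1]/w[0])),2),px=[round(u.mean(),1),round(v.mean(),1)]))
    return out
E
python3 - <<'E'
from h import *
for cam in("top","scene"):
  read_camera(cam)
  for n in H:
    print(cam,n)
    for r in locate(cam,n): print('  ',r)
    print('   spot',[(np.round(s['xy'],1),round(s['confidence'],2),rays(cam,s['xy'],0).round(4)) for s in spot_point(cam,n)[:2]])
print(get_obs()['t'])
E
```

```text
top brush
   {'conf': 0.97, 'cent': array([0.6312, 0.2028]), 'rect': array([0.6315, 0.2025]), 'wh': array([ 52.7, 118.9]), 'yaw': -0.333, 'ratio': 2.22, 'px': [np.float64(174.3), np.float64(156.4)]}
   {'conf': 0.45, 'cent': array([ 0.6266, -0.1843]), 'rect': array([ 0.6272, -0.1857]), 'wh': array([49. , 99.4]), 'yaw': -0.982, 'ratio': 1.98, 'px': [np.float64(322.6), np.float64(156.1)]}
   spot [(array([175.5, 158.3]), 0.57, array([[0.6328, 0.2091]]))]
top wax_bar
   {'conf': 0.76, 'cent': array([ 0.6462, -0.0099]), 'rect': array([ 0.6461, -0.0102]), 'wh': array([42.3, 81.2]), 'yaw': -0.682, 'ratio': 1.92, 'px': [np.float64(255.4), np.float64(150.7)]}
   spot [(array([256.8, 151. ]), 0.63, array([[ 0.6499, -0.0135]]))]
top cork
   {'conf': 0.94, 'cent': array([0.4601, 0.1099]), 'rect': array([0.4604, 0.1104]), 'wh': array([60.2, 58. ]), 'yaw': 0.001, 'ratio': 1.04, 'px': [np.float64(210.9), np.float64(221.3)]}
   spot [(array([211. , 223.5]), 0.93, array([[0.4541, 0.112 ]]))]
top pot
   {'conf': 0.79, 'cent': array([0.4046, 0.292 ]), 'rect': array([0.4041, 0.2911]), 'wh': array([45.7
[... 4122 characters left out ...]
0.3547]), 'wh': array([125.2,  82.3]), 'yaw': 1.1, 'ratio': 1.48, 'px': [np.float64(199.1), np.float64(142.6)]}
   spot [(array([201.5, 146.4]), 0.74, array([[ 0.5306, -0.3756]])), (array([279.5, 281.3]), 0.15, array([[0.636 , 0.1984]]))]
scene guide
   {'conf': 0.61, 'cent': array([ 0.6403, -0.1916]), 'rect': array([ 0.6422, -0.1955]), 'wh': array([ 51.2, 111.6]), 'yaw': -0.994, 'ratio': 2.1, 'px': [np.float64(199.7), np.float64(188.4)]}
   {'conf': 0.4, 'cent': array([0.464 , 0.1074]), 'rect': array([0.4638, 0.1071]), 'wh': array([70.1, 58.7]), 'yaw': 0.761, 'ratio': 1.18, 'px': [np.float64(308.6), np.float64(225.4)]}
   spot [(array([199.3, 189.3]), 0.74, array([[ 0.6398, -0.1962]]))]
2.0
```

```bash
python3 - <<'E'
from h import *
for cam in("top","scene"):
  p,d=read_camera(cam)
  cv2.imwrite(f"pics/{cam}1.png",p); np.save(f"{cam}d.npy",d)
p=cv2.imread("pics/top1.png"); cv2.imwrite("pics/c1.png",cv2.resize(p[125:275,90:290],None,fx=4,fy=4,interpolation=cv2.INTER_CUBIC))
hsv=cv2.cvtColor(p,cv2.COLOR_BGR2HSV)
for n,(u,v) in dict(bg=(230,180),oval=(356,245),ov_rim=(340,262),sq=(111,198),rim=(101,198),rnd=(296,219),cork=(212,221),brush=(183,145),wax=(257,148),pot=(131,244)).items(): print(n,hsv[v,u],p[v,u])
E
```

```text
bg [ 74 106 135] [105 135  79]
oval [165   4 142] [141 140 142]
ov_rim [169  35  58] [53 50 58]
sq [173   7 155] [152 151 155]
rim [90 11 46] [46 46 44]
rnd [160   5 151] [150 148 151]
cork [ 16 115 198] [109 157 198]
brush [ 19  98 226] [139 193 226]
wax [ 23  28 212] [189 207 212]
pot [105   9 233] [233 229 225]
```

View pics/c1.png

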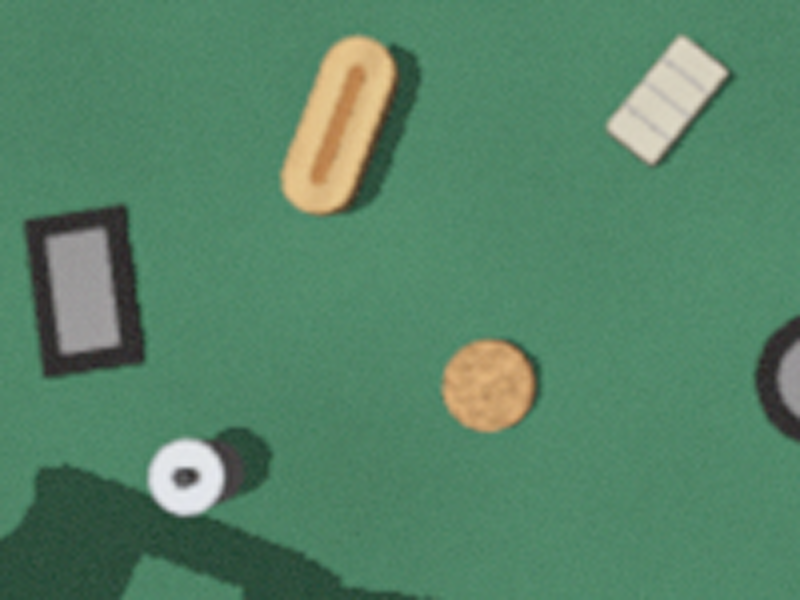

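```bash
cat > seg.py <<'E'
from h import *
TH=dict(brush=((8,60,100),(28,255,255)),cork=((8,60,100),(28,255,255)),wax_bar=((10,8,170),(35,75,255)),pot=((0,0,190),(180,28,255)),
 oval_pad=((0,0,95),(180,30,185)),square_pad=((0,0,95),(180,30,185)),round_pad=((0,0,95),(180,30,185)))
def seg(cam,p,n,uv,z=None,r=32):
    z=H[n] if z is None else z
    hsv=cv2.cvtColor(p,cv2.COLOR_BGR2HSV); m=cv2.inRange(hsv,*TH[n])
    mm=np.zeros_like(m); u,v=map(int,uv); mm[max(0,v-r):v+r,max(0,u-r):u+r]=255; m&=mm
    m=cv2.morphologyEx(m,cv2.MORPH_CLOSE,np.ones((5,5),np.uint8))
    k,l,s,c=cv2.connectedComponentsWithStats(m); 
    if k<2: return None
    i=min((i for i in range(1,k) if s[i,4]>60),key=lambda i:np.hypot(*(c[i]-uv)))
    f=(l==i).astype(np.uint8); cs,_=cv2.findContours(f,cv2.RETR_EXTERNAL,cv2.CHAIN_APPROX_NONE); cv2.drawContours(f,cs,-1,1,-1)
    v,u=np.nonzero(f); P=rays(cam,np.c_[u,v],z)
    c,wh,a=cv2.minAreaRect((P*1000).astype(np.float32)); w,V=np.linalg.eigh(np.cov(P.T)); ax=V[:,1]
    return dict(cent=P.mean(0).round(4),rect=(np.array(c)/1000).round(4),wh=np.round(wh,1),yaw=round(float(np.arctan2(ax[1],ax[0])%np.pi),3),px=[round(u.mean(),1),round(v.mean(),1)],n=len(u))
E
python3 - <<'E'
from seg import *
G=dict(top=dict(brush=(174,157),wax_bar=(256,150),cork=(211,221),pot=(137,244),oval_pad=(356,245),square_pad=(111,198),round_pad=(296,219)),
scene=dict(brush=(281,277),wax_bar=(228,222),cork=(308,223),pot=(377,251),oval_pad=(250,148),square_pad=(365,317),round_pad=(260,182)))
for n in G['top']:
  for cam in G:
    p=cv2.imread(f"pics/{cam}1.png"); print(n,cam,seg(cam,p,n,G[cam][n]))
c=camera_params('top')
for cam in G:
  d=np.load(f"{cam}d.npy"); c=camera_params(cam); Rm=R.from_euler('xyz',c['orientation'])
  for u,v in ((230,180),(330,200),(220,130) if cam=='top' else (330,290)):
    z=d[v,u]; print(cam,Rm.apply([(u-c['cx'])/c['fx']*z,(v-c['cy'])/c['fy']*z,z])+c['origin'])
E
```

```text
brush top {'cent': array([0.6322, 0.2028]), 'rect': array([0.6324, 0.2029]), 'wh': array([ 49.7, 120.8]), 'yaw': 2.785, 'px': [np.float64(174.3), np.float64(156.0)], 'n': 798}
brush scene {'cent': array([0.6392, 0.2073]), 'rect': array([0.6385, 0.2076]), 'wh': array([ 58. , 121.9]), 'yaw': 2.797, 'px': [np.float64(281.7), np.float64(275.3)], 'n': 971}
wax_bar top {'cent': array([ 0.6494, -0.0118]), 'rect': array([ 0.6494, -0.0118]), 'wh': array([38.8, 79.1]), 'yaw': 2.446, 'px': [np.float64(256.1), np.float64(149.5)], 'n': 435}
wax_bar scene {'cent': array([ 0.6541, -0.0111]), 'rect': array([ 0.6537, -0.0113]), 'wh': array([39.3, 80.3]), 'yaw': 2.435, 'px': [np.float64(227.4), np.float64(224.2)], 'n': 331}
cork top {'cent': array([0.4611, 0.1075]), 'rect': array([0.461, 0.107]), 'wh': array([58.6, 58.3]), 'yaw': 2.184, 'px': [np.float64(211.8), np.float64(220.9)], 'n': 423}
cork scene {'cent': array([0.4662, 0.1103]), 'rect': array([0.4655, 0.1094]), 'wh': array([62.1, 62.3]), 'yaw': 1.095, 'px': [np.float64(309.1), np.float64(224.0)], 'n': 325}
pot top {'cent': array([0.4046, 0.2974
[... 972 characters left out ...]
 0.142, 'px': [np.float64(365.7), np.float64(316.1)], 'n': 549}
round_pad top {'cent': array([ 0.4636, -0.1153]), 'rect': array([ 0.4644, -0.1151]), 'wh': array([61.3, 58.7]), 'yaw': 1.16, 'px': [np.float64(295.6), np.float64(219.3)], 'n': 423}
round_pad scene {'cent': array([ 0.4662, -0.1159]), 'rect': array([ 0.4655, -0.1164]), 'wh': array([54.4, 56.3]), 'yaw': 3.03, 'px': [np.float64(260.9), np.float64(181.1)], 'n': 195}
top [ 5.71495928e-01  6.00625389e-02 -4.93863081e-04]
top [ 0.51451782 -0.20896623 -0.00180457]
top [7.09318740e-01 8.67276417e-02 2.33354582e-04]
scene [ 0.54142714 -0.17670428  0.00162533]
scene [0.34365856 0.06614305 0.00270298]
scene [0.55082267 0.28821334 0.0010743 ]
```

```bash
cat > plan.py <<'E'
from h import *
import sys
def Rt(y):
    x=np.array([0,0,-1.]); z=np.array([np.cos(y),np.sin(y),0]); return np.c_[x,np.cross(z,x),z]
def now():
    o=get_obs(); Rm=R.from_euler('xyz',o['tcp_rot']).as_matrix(); return o,Rm,np.arctan2(Rm[1,2],Rm[0,2])
def plan(pos,yaw=None,n=5,f=0.0,step=None):
    o,Rm,y0=now(); 
    if yaw is None: yaw=y0
    yaw=y0+((yaw-y0+np.pi/2)%np.pi-np.pi/2)
    print('t',round(o['t'],2),'pos',o['position'].round(4),'yaw',round(y0,3),'w',round(o['grip_width'],4),'F',o['ft_force'].round(1),'j1,6',o['joint_positions'][[0,5]].round(2))
    d=np.array(pos)-o['position']; rv=R.from_matrix(Rm.T@Rt(yaw)).as_rotvec()
    n=max(n,int(np.ceil(np.linalg.norm(d)/.05)),int(np.ceil(np.linalg.norm(rv)/.17)))
    cur=R.from_matrix(Rm); st=R.from_rotvec(rv/n); rows=[]
    for i in range(n):
        s=cur.inv().apply(d/n)*100; rows.append([round(float(a),2) for a in s]+[round(float(a),3) for a in rv/n]+[f]); cur=cur*st
    print('target yaw',round(yaw,3),'n',n)
    for i in range(0,n,5): print(rows[i:i+5])
if __name__=='__main__':
    a=[float(x) if x!='-' else None for x in sys.argv[1:]]
    plan(a[:3],a[3],int(a[4]) if len(a)>4 else 1,a[5] if len(a)>5 else 0.)
E
python3 plan.py .463 .108 .12 - 
python3 plan.py .463 .108 .12 0.0
```

```text
t 2.1 pos [0.2717 0.5628 0.2227] yaw 1.121 w 0.0879 F [0.3 0.3 0.7] j1,6 [ 1.1  -0.02]
target yaw 1.121 n 11
[[0.93, -3.36, -2.97, -0.0, 0.0, 0.0, 0.0], [0.93, -3.36, -2.97, -0.0, 0.0, 0.0, 0.0], [0.93, -3.36, -2.97, -0.0, 0.0, 0.0, 0.0], [0.93, -3.36, -2.97, -0.0, 0.0, 0.0, 0.0], [0.93, -3.36, -2.97, -0.0, 0.0, 0.0, 0.0]]
[[0.93, -3.36, -2.97, -0.0, 0.0, 0.0, 0.0], [0.93, -3.36, -2.97, -0.0, 0.0, 0.0, 0.0], [0.93, -3.36, -2.97, -0.0, 0.0, 0.0, 0.0], [0.93, -3.36, -2.97, -0.0, 0.0, 0.0, 0.0], [0.93, -3.36, -2.97, -0.0, 0.0, 0.0, 0.0]]
[[0.93, -3.36, -2.97, -0.0, 0.0, 0.0, 0.0]]
t 2.1 pos [0.2717 0.5628 0.2227] yaw 1.121 w 0.0879 F [0.3 0.3 0.7] j1,6 [ 1.1  -0.02]
target yaw 0.0 n 11
[[0.93, -3.36, -2.97, 0.102, 0.0, 0.0, 0.0], [0.93, -3.65, -2.61, 0.102, 0.0, 0.0, 0.0], [0.93, -3.89, -2.23, 0.102, 0.0, 0.0, 0.0], [0.93, -4.1, -1.82, 0.102, 0.0, 0.0, 0.0], [0.93, -4.26, -1.39, 0.102, 0.0, 0.0, 0.0]]
[[0.93, -4.38, -0.95, 0.102, 0.0, 0.0, 0.0], [0.93, -4.46, -0.5, 0.102, 0.0, 0.0, 0.0], [0.93, -4.49, -0.04, 0.102, 0.0, 0.0, 0.0], [0.93, -4.47, 0.41, 0.102, 0.0, 0.0, 0.0], [0.93, -4.4, 0.87, 0.102, 0.0, 0.0, 0.0]]
[[0.93, -4.29, 1.31, 0.102, 0.0, 0.0, 0.0]]
```

Emit:
move_arm:
  series:
    - [[0.93, -3.36, -2.97, 0, 0, 0, 0], [0.93, -3.36, -2.97, 0, 0, 0, 0], [0.93, -3.36, -2.97, 0, 0, 0, 0], [0.93, -3.36, -2.97, 0, 0, 0, 0], [0.93, -3.36, -2.97, 0, 0, 0, 0]]
  squeeze: 15

```text
t: 2.72
position: [0.3589, 0.3549, 0.1761]
tcp_rot: [-0.453, 1.57, 0.668]
ft_force: [0.6, -0.3, -0.6]
grip_width: 0.0881
```

Emit:
move_arm:
  series:
    - [[0.93, -3.36, -2.97, 0, 0, 0, 0], [0.93, -3.36, -2.97, 0, 0, 0, 0], [0.93, -3.36, -2.97, 0, 0, 0, 0], [0.93, -3.36, -2.97, 0, 0, 0, 0], [0.93, -3.36, -2.97, 0, 0, 0, 0]]

```text
t: 3.35
position: [0.4459, 0.148, 0.1297]
tcp_rot: [-0.806, 1.57, 0.315]
ft_force: [-0.1, 0.4, -0.1]
grip_width: 0.0877
```

Emit:
move_arm:
  series:
    - [[0.93, -3.36, -2.97, 0, 0, 0, 0], [0, 0, 0, 0, 0, 0, 0], [0, 0, 0, 0, 0, 0, 0]]

```text
t: 3.72
position: [0.4625, 0.1081, 0.1205]
tcp_rot: [0.9, 1.571, 2.02]
ft_force: [-0.5, -1.1, -0.2]
grip_width: 0.0879
```

```bash
python3 plan.py .463 .108 .05 1.121
python3 - <<'E'
from h import *
for cam in("top","scene"):
  p,d=read_camera(cam); cv2.imwrite(f"pics/{cam}2.png",p)
  o=(310,260) if cam=='top' else (0,0)
a=cv2.imread("pics/top2.png")[150:290,130:300]; b=cv2.imread("pics/scene2.png")[120:290,220:400]
cv2.imwrite("pics/c2.png",np.hstack([cv2.resize(a,(400,400)),cv2.resize(b,(400,400))]))
E
```

```text
t 3.73 pos [0.4625 0.1081 0.1205] yaw 1.12 w 0.0879 F [-0.5 -1.1 -0.2] j1,6 [ 0.2  -0.92]
target yaw 1.121 n 2
[[3.52, -0.03, 0.01, -0.0, 0.0, -0.0, 0.0], [3.52, -0.03, 0.01, -0.0, 0.0, -0.0, 0.0]]
```

View pics/c2.png

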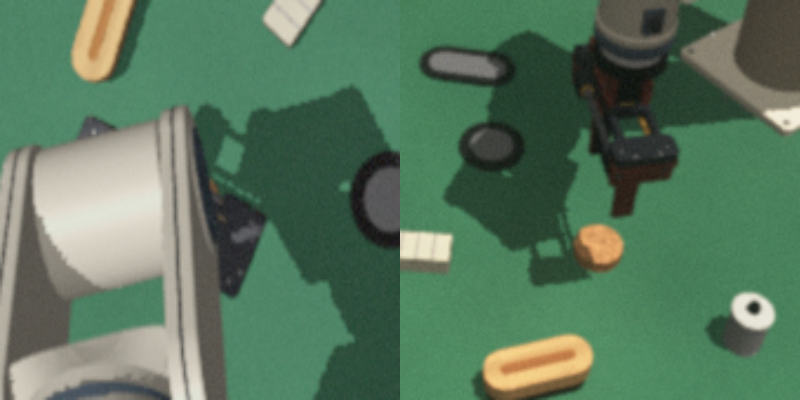

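The top view is blocked by the wrist. In the scene view the open fingers hang above the cork, which is at (600,247) in the composite. I'm going down.

Emit:
move_arm:
  series:
    - [[3.5, 0, 0, 0, 0, 0, 0], [3.5, 0, 0, 0, 0, 0, 0], [0, 0, 0, 0, 0, 0, 0]]

```text
t: 4.2
position: [0.4605, 0.1086, 0.0489]
tcp_rot: [2.219, 1.566, -2.942]
ft_force: [-1.2, -0.2, 0.6]
grip_width: 0.088
```

```bash
python3 - <<'E'
from h import *
p,d=read_camera('scene'); cv2.imwrite("pics/c3.png",cv2.resize(p[160:270,240:380],None,fx=5,fy=5))
E
```

```text
(no output)
```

View pics/c3.png

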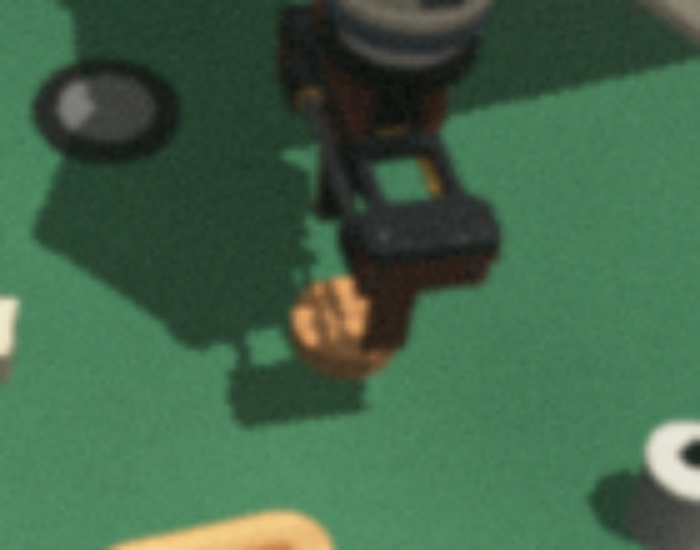

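```bash
python3 plan.py .463 .108 .004 1.121 3
```

```text
t 4.25 pos [0.4616 0.1087 0.0501] yaw 1.123 w 0.088 F [0.7 0.6 0.3] j1,6 [ 0.21 -0.92]
target yaw 1.121 n 3
[[1.54, -0.05, 0.0, 0.001, -0.0, -0.001, 0.0], [1.54, -0.05, 0.0, 0.001, -0.0, -0.001, 0.0], [1.54, -0.05, 0.0, 0.001, -0.0, -0.001, 0.0]]
```

Emit:
move_arm:
  series:
    - [[2.0, -0.08, 0, 0, 0, 0, 0], [1.6, -0.07, 0, 0, 0, 0, 0], [1.0, 0, 0, 0, 0, 0, 0], [0, 0, 0, 0, 0, 0, 0], [0, 0, 0, 0, 0, 0, 0]]

```text
t: 4.88
position: [0.4641, 0.1073, 0.0047]
tcp_rot: [-0.933, 1.57, 0.188]
ft_force: [-0.2, 0.9, -0.9]
grip_width: 0.0879
```

Emit:
move_arm:
  series:
    - [[0, 0, 0, 0, 0, 0, 1], [0, 0, 0, 0, 0, 0, 1], [0, 0, 0, 0, 0, 0, 1], [0, 0, 0, 0, 0, 0, 1], [0, 0, 0, 0, 0, 0, 1]]

```text
t: 5.5
position: [0.464, 0.1073, 0.0045]
tcp_rot: [-1.023, 1.571, 0.098]
ft_force: [-0.7, -0.1, 3.3]
grip_width: 0.0599
```

Gripped, opening 59.9 mm. Lift next.

Emit:
move_arm:
  series:
    - [[-3, 0, 0, 0, 0, 0, 1], [-5, 0, 0, 0, 0, 0, 1], [0, 0, 0, 0, 0, 0, 1]]

```text
t: 5.88
position: [0.4661, 0.1077, 0.0871]
tcp_rot: [-0.918, 1.565, 0.203]
ft_force: [-0.0, -0.0, -2.4]
grip_width: 0.0599
```

```bash
python3 plan.py .465 -.1155 .085 1.121 5 1
```

```text
t 5.88 pos [0.4661 0.1077 0.0871] yaw 1.121 w 0.0599 F [-0.  -0.  -2.4] j1,6 [ 0.2  -0.92]
target yaw 1.121 n 5
[[0.04, -1.92, -4.03, 0.0, 0.001, 0.001, 1.0], [0.04, -1.92, -4.03, 0.0, 0.001, 0.001, 1.0], [0.04, -1.92, -4.03, 0.0, 0.001, 0.001, 1.0], [0.04, -1.92, -4.03, 0.0, 0.001, 0.001, 1.0], [0.04, -1.92, -4.03, 0.0, 0.001, 0.001, 1.0]]
```

Emit:
move_arm:
  series:
    - [[0, -1.92, -4.03, 0, 0, 0, 1], [0, -1.92, -4.03, 0, 0, 0, 1], [0, -1.92, -4.03, 0, 0, 0, 1], [0, -1.92, -4.03, 0, 0, 0, 1], [0, -1.92, -4.03, 0, 0, 0, 1]]

```text
t: 6.5
position: [0.4618, -0.1172, 0.0833]
tcp_rot: [1.744, 1.569, 2.865]
ft_force: [0.9, 0.0, -0.6]
grip_width: 0.0598
```

Emit:
move_arm:
  series:
    - [[0, 0, 0, 0, 0, 0, 1], [0, 0, 0, 0, 0, 0, 1]]

```text
t: 6.75
position: [0.4619, -0.1155, 0.0836]
tcp_rot: [1.669, 1.569, 2.789]
ft_force: [0.9, -0.1, -0.8]
grip_width: 0.0596
```

```bash
python3 plan.py .466 -.1162 .010 1.121 4 1;python3 - <<'E'
from h import *
p,d=read_camera('scene'); cv2.imwrite("pics/c4.png",cv2.resize(p[110:220,190:330],None,fx=5,fy=5))
E
```

```text
t 6.75 pos [ 0.4619 -0.1155  0.0836] yaw 1.12 w 0.0596 F [ 0.9 -0.1 -0.8] j1,6 [-0.27 -1.39]
target yaw 1.121 n 4
[[1.84, -0.1, 0.03, -0.0, -0.0, -0.0, 1.0], [1.84, -0.1, 0.03, -0.0, -0.0, -0.0, 1.0], [1.84, -0.1, 0.03, -0.0, -0.0, -0.0, 1.0], [1.84, -0.1, 0.03, -0.0, -0.0, -0.0, 1.0]]
```

View pics/c4.png

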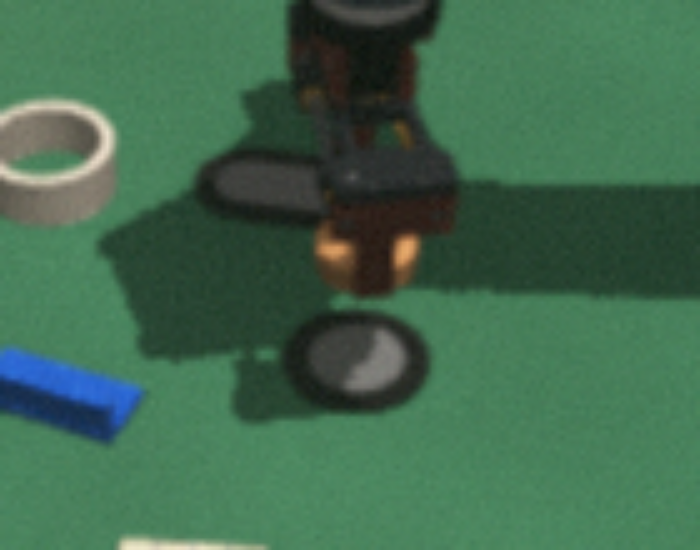

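The cork hangs level between the fingers above the round pad. I'm lowering it until it touches.

Emit:
move_arm:
  series:
    - [[2.2, -0.1, 0, 0, 0, 0, 1], [2.2, -0.1, 0, 0, 0, 0, 1], [1.8, -0.1, 0, 0, 0, 0, 1], [0.9, -0.1, 0, 0, 0, 0, 1], [0, 0, 0, 0, 0, 0, 1]]

```text
t: 7.42
position: [0.466, -0.1168, 0.013]
tcp_rot: [1.744, 1.57, 2.866]
ft_force: [-0.6, 0.4, -0.5]
grip_width: 0.0597
```

Emit:
move_arm:
  series:
    - [[0, 0, 0, 0, 0, 0, 1], [0, 0, 0, 0, 0, 0, 1]]

```text
t: 7.68
position: [0.4667, -0.1177, 0.014]
tcp_rot: [-1.385, 1.57, -0.264]
ft_force: [0.4, -0.6, -0.9]
grip_width: 0.0596
```

```bash
python3 plan.py .466 -.1162 .0085 1.121 1 1
```

```text
t 7.67 pos [ 0.4667 -0.1177  0.014 ] yaw 1.121 w 0.0596 F [ 0.4 -0.6 -0.9] j1,6 [-0.27 -1.39]
target yaw 1.121 n 1
[[0.55, 0.13, 0.1, 0.0, 0.0, 0.001, 1.0]]
```

Emit:
move_arm:
  series:
    - [[0.5, 0.1, 0.1, 0, 0, 0, 1], [0, 0, 0, 0, 0, 0, 1], [0, 0, 0, 0, 0, 0, 1]]

```text
t: 8.05
position: [0.4657, -0.1163, 0.0083]
tcp_rot: [1.811, 1.57, 2.932]
ft_force: [-0.2, -0.7, -0.4]
grip_width: 0.0598
```

Emit:
move_arm:
  series:
    - [[0.1, 0, 0, 0, 0, 0, 1], [0, 0, 0, 0, 0, 0, 0], [0, 0, 0, 0, 0, 0, 0], [0, 0, 0, 0, 0, 0, 0], [0, 0, 0, 0, 0, 0, 0]]

```text
t: 8.68
position: [0.4658, -0.1163, 0.0073]
tcp_rot: [1.894, 1.571, 3.015]
ft_force: [-0.1, 0.0, 0.3]
grip_width: 0.0875
```

Emit:
move_arm:
  series:
    - [[-4, 0, 0, 0, 0, 0, 0], [-5, 0, 0, 0, 0, 0, 0], [0, 0, 0, 0, 0, 0, 0]]

```text
t: 9.05
position: [0.4682, -0.117, 0.1004]
tcp_rot: [-1.391, 1.564, -0.27]
ft_force: [0.8, 1.3, -0.1]
grip_width: 0.0879
```

```bash
python3 plan.py .634 .203 .10 1.214 5 0
```

```text
t 9.05 pos [ 0.4682 -0.117   0.1004] yaw 1.121 w 0.0879 F [ 0.8  1.3 -0.1] j1,6 [-0.27 -1.39]
target yaw 1.214 n 8
[[0.01, -0.13, 4.5, -0.012, 0.0, 0.001, 0.0], [0.01, -0.18, 4.5, -0.012, 0.0, 0.001, 0.0], [0.01, -0.23, 4.5, -0.012, 0.0, 0.001, 0.0], [0.01, -0.28, 4.5, -0.012, 0.0, 0.001, 0.0], [0.01, -0.34, 4.49, -0.012, 0.0, 0.001, 0.0]]
[[0.01, -0.39, 4.49, -0.012, 0.0, 0.001, 0.0], [0.01, -0.44, 4.48, -0.012, 0.0, 0.001, 0.0], [0.01, -0.49, 4.48, -0.012, 0.0, 0.001, 0.0]]
```

Emit:
move_arm:
  series:
    - [[0, -0.13, 4.5, -0.012, 0, 0, 0], [0, -0.18, 4.5, -0.012, 0, 0, 0], [0, -0.23, 4.5, -0.012, 0, 0, 0], [0, -0.28, 4.5, -0.012, 0, 0, 0], [0, -0.34, 4.5, -0.012, 0, 0, 0]]

```text
t: 9.68
position: [0.5691, 0.0851, 0.096]
tcp_rot: [2.126, 1.569, -2.976]
ft_force: [0.2, -0.4, -0.4]
grip_width: 0.0875
```

Emit:
move_arm:
  series:
    - [[0, -0.39, 4.5, -0.012, 0, 0, 0], [0, -0.44, 4.5, -0.012, 0, 0, 0], [0, -0.5, 4.5, -0.012, 0, 0, 0], [0, 0, 0, 0, 0, 0, 0], [0, 0, 0, 0, 0, 0, 0]]

```text
t: 10.3
position: [0.6302, 0.2038, 0.0958]
tcp_rot: [2.294, 1.568, -2.772]
ft_force: [-0.6, -0.3, 0.6]
grip_width: 0.0877
```

```bash
python3 plan.py .634 .203 .012 1.214 4 0;python3 - <<'E'
from seg import *
p,d=read_camera('scene'); cv2.imwrite("pics/c5.png",cv2.resize(p[190:320,210:370],None,fx=4,fy=4))
print('cork',seg('scene',p,'cork',(261,178),z=.022))
p,d=read_camera('top'); print('cork top',seg('top',p,'cork',(296,219),z=.022))
E
```

```text
t 10.3 pos [0.6302 0.2038 0.0958] yaw 1.217 w 0.0877 F [-0.6 -0.3  0.6] j1,6 [ 0.29 -0.92]
target yaw 1.214 n 4
[[2.1, -0.1, 0.02, 0.001, -0.0, -0.001, 0.0], [2.1, -0.1, 0.02, 0.001, -0.0, -0.001, 0.0], [2.1, -0.1, 0.02, 0.001, -0.0, -0.001, 0.0], [2.1, -0.1, 0.01, 0.001, -0.0, -0.001, 0.0]]
cork {'cent': array([ 0.4668, -0.115 ]), 'rect': array([ 0.4664, -0.1157]), 'wh': array([54.4, 49.5]), 'yaw': 1.121, 'px': [np.float64(261.1), np.float64(177.1)], 'n': 176}
cork top {'cent': array([ 0.4629, -0.1157]), 'rect': array([ 0.4631, -0.1147]), 'wh': array([57.6, 55. ]), 'yaw': 1.147, 'px': [np.float64(296.4), np.float64(219.6)], 'n': 395}
```

View pics/c5.png

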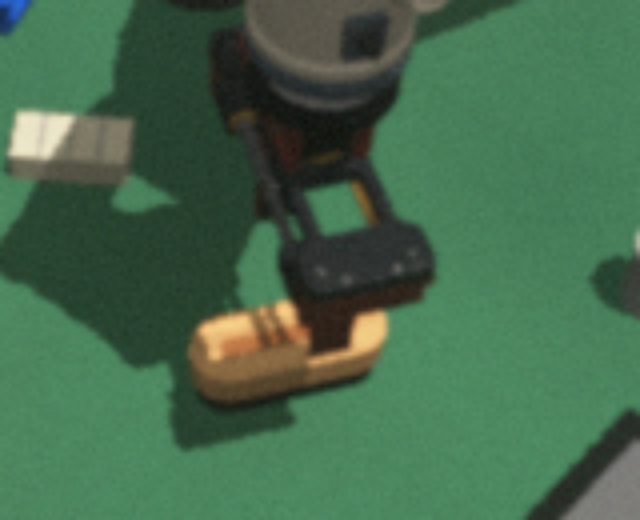

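The cork sits within about 1 mm of the pad's centre in both cameras. In this crop the fingers are over the middle of the brush, so I'm going down.

Emit:
move_arm:
  series:
    - [[2.5, -0.1, 0, 0, 0, 0, 0], [2.4, -0.1, 0, 0, 0, 0, 0], [2.0, -0.1, 0, 0, 0, 0, 0], [1.4, -0.1, 0, 0, 0, 0, 0], [0, 0, 0, 0, 0, 0, 0]]

```text
t: 11.02
position: [0.6346, 0.2025, 0.0133]
tcp_rot: [2.214, 1.569, -2.853]
ft_force: [-0.5, -0.1, -0.6]
grip_width: 0.0876
```

Emit:
move_arm:
  series:
    - [[0, 0, 0, 0, 0, 0, 1], [0, 0, 0, 0, 0, 0, 1], [0, 0, 0, 0, 0, 0, 1], [0, 0, 0, 0, 0, 0, 1], [0, 0, 0, 0, 0, 0, 1]]
  squeeze: 20

```text
t: 11.65
position: [0.6354, 0.2031, 0.0146]
tcp_rot: [-0.785, 1.57, 0.432]
ft_force: [-1.0, 0.1, 0.7]
grip_width: 0.0457
```

Emit:
move_arm:
  series:
    - [[-3, 0, 0, 0, 0, 0, 1], [-5, 0, 0, 0, 0, 0, 1], [-2, 0, 0, 0, 0, 0, 1], [0, 0, 0, 0, 0, 0, 1]]

```text
t: 12.15
position: [0.636, 0.2032, 0.1155]
tcp_rot: [-0.931, 1.568, 0.286]
ft_force: [0.1, -0.8, -1.8]
grip_width: 0.0458
```

```bash
python3 plan.py .397 -.2735 .11 .766 5 1
```

```text
t 12.15 pos [0.636  0.2032 0.1155] yaw 1.217 w 0.0458 F [ 0.1 -0.8 -1.8] j1,6 [ 0.29 -0.93]
target yaw 0.766 n 11
[[0.04, 0.54, -4.82, 0.041, 0.0, 0.0, 1.0], [0.04, 0.34, -4.84, 0.041, 0.0, 0.0, 1.0], [0.04, 0.14, -4.85, 0.041, 0.0, 0.0, 1.0], [0.04, -0.06, -4.85, 0.041, 0.0, 0.0, 1.0], [0.04, -0.26, -4.84, 0.041, 0.0, 0.0, 1.0]]
[[0.05, -0.46, -4.83, 0.041, 0.0, 0.0, 1.0], [0.05, -0.65, -4.8, 0.041, 0.0, 0.0, 1.0], [0.05, -0.85, -4.77, 0.041, 0.0, 0.0, 1.0], [0.05, -1.04, -4.73, 0.041, 0.0, 0.0, 1.0], [0.05, -1.24, -4.69, 0.041, 0.0, 0.0, 1.0]]
[[0.05, -1.43, -4.63, 0.041, 0.0, 0.0, 1.0]]
```

Emit:
move_arm:
  series:
    - [[0, 0.54, -4.82, 0.041, 0, 0, 1], [0, 0.34, -4.84, 0.041, 0, 0, 1], [0, 0.14, -4.85, 0.041, 0, 0, 1], [0, -0.06, -4.85, 0.041, 0, 0, 1], [0, -0.26, -4.84, 0.041, 0, 0, 1]]

```text
t: 12.78
position: [0.5243, -0.015, 0.1124]
tcp_rot: [2.103, 1.568, 3.114]
ft_force: [0.4, -0.2, -1.8]
grip_width: 0.0461
```

Emit:
move_arm:
  series:
    - [[0, -0.46, -4.83, 0.041, 0, 0, 1], [0, -0.65, -4.8, 0.041, 0, 0, 1], [0, -0.85, -4.77, 0.041, 0, 0, 1], [0, -1.04, -4.73, 0.041, 0, 0, 1], [0, -1.24, -4.69, 0.041, 0, 0, 1]]

```text
t: 13.4
position: [0.416, -0.2311, 0.1127]
tcp_rot: [1.806, 1.568, 2.612]
ft_force: [0.1, 0.0, -2.5]
grip_width: 0.0461
```

Emit:
move_arm:
  series:
    - [[0, -1.43, -4.63, 0.041, 0, 0, 1], [0, 0, 0, 0, 0, 0, 1], [0, 0, 0, 0, 0, 0, 1]]

```text
t: 13.78
position: [0.3954, -0.2731, 0.1131]
tcp_rot: [1.675, 1.568, 2.44]
ft_force: [0.2, 0.1, -1.7]
grip_width: 0.0462
```

```bash
python3 plan.py .397 -.2735 .0185 .766 4 1;python3 - <<'E'
from h import *
p,d=read_camera('scene'); cv2.imwrite("pics/c6.png",cv2.resize(p[80:190,180:320],None,fx=5,fy=5))
E
```

```text
t 13.78 pos [ 0.3954 -0.2731  0.1131] yaw 0.765 w 0.0462 F [ 0.2  0.1 -1.7] j1,6 [-0.63 -1.39]
target yaw 0.766 n 4
[[2.37, -0.04, 0.02, -0.0, -0.0, -0.001, 1.0], [2.37, -0.04, 0.02, -0.0, -0.0, -0.001, 1.0], [2.37, -0.04, 0.02, -0.0, -0.0, -0.001, 1.0], [2.37, -0.04, 0.02, -0.0, -0.0, -0.001, 1.0]]
```

View pics/c6.png

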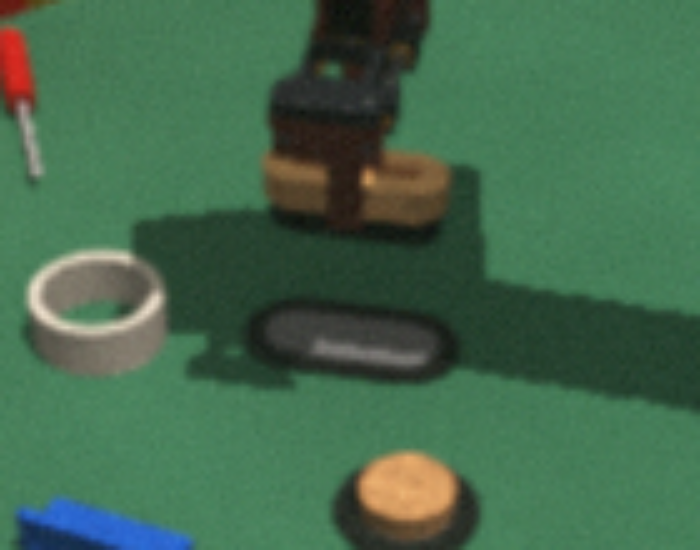

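Brush held level, parallel to and over the outline. Lowering.

Emit:
move_arm:
  series:
    - [[2.8, -0.04, 0, 0, 0, 0, 1], [2.8, -0.04, 0, 0, 0, 0, 1], [2.2, -0.04, 0, 0, 0, 0, 1], [1.2, -0.04, 0, 0, 0, 0, 1], [0, 0, 0, 0, 0, 0, 1]]

```text
t: 14.45
position: [0.3973, -0.274, 0.0237]
tcp_rot: [1.733, 1.569, 2.5]
ft_force: [-0.6, 0.1, -2.1]
grip_width: 0.0461
```

Emit:
move_arm:
  series:
    - [[0, 0, 0, 0, 0, 0, 1], [0, 0, 0, 0, 0, 0, 1]]

```text
t: 14.7
position: [0.3979, -0.2752, 0.0251]
tcp_rot: [-1.407, 1.569, -0.641]
ft_force: [-0.9, -0.4, -1.9]
grip_width: 0.0459
```

```bash
python3 plan.py .397 -.2735 .0175 .766 1 1
```

```text
t 14.7 pos [ 0.3979 -0.2752  0.0251] yaw 0.766 w 0.0459 F [-0.9 -0.4 -1.9] j1,6 [-0.63 -1.4 ]
target yaw 0.766 n 1
[[0.76, 0.19, 0.05, 0.0, 0.0, 0.001, 1.0]]
```

Emit:
move_arm:
  series:
    - [[0.6, 0.1, 0.05, 0, 0, 0, 1], [0, 0, 0, 0, 0, 0, 1], [0, 0, 0, 0, 0, 0, 1]]

```text
t: 15.08
position: [0.3973, -0.274, 0.0185]
tcp_rot: [-1.398, 1.57, -0.632]
ft_force: [0.1, 0.3, 0.9]
grip_width: 0.046
```

Emit:
move_arm:
  series:
    - [[0.05, 0, 0, 0, 0, 0, 1], [0, 0, 0, 0, 0, 0, 0], [0, 0, 0, 0, 0, 0, 0], [0, 0, 0, 0, 0, 0, 0], [0, 0, 0, 0, 0, 0, 0]]

```text
t: 15.7
position: [0.397, -0.2738, 0.0178]
tcp_rot: [1.875, 1.571, 2.641]
ft_force: [0.5, 0.4, -0.1]
grip_width: 0.0824
```

Emit:
move_arm:
  series:
    - [[-4, 0, 0, 0, 0, 0, 0], [-5, 0, 0, 0, 0, 0, 0], [0, 0, 0, 0, 0, 0, 0]]

```text
t: 16.08
position: [0.3991, -0.2753, 0.1109]
tcp_rot: [-1.396, 1.564, -0.63]
ft_force: [0.3, 0.5, -0.2]
grip_width: 0.0877
```

```bash
python3 plan.py .651 -.0115 .10 .87 5 0
```

```text
t 16.07 pos [ 0.3991 -0.2753  0.1109] yaw 0.766 w 0.0877 F [ 0.3  0.5 -0.2] j1,6 [-0.63 -1.39]
target yaw 0.87 n 8
[[0.14, 0.19, 4.56, -0.013, 0.0, 0.001, 0.0], [0.14, 0.13, 4.56, -0.013, 0.0, 0.001, 0.0], [0.14, 0.08, 4.56, -0.013, 0.0, 0.001, 0.0], [0.14, 0.02, 4.56, -0.013, 0.0, 0.001, 0.0], [0.14, -0.04, 4.56, -0.013, 0.0, 0.001, 0.0]]
[[0.14, -0.1, 4.56, -0.013, 0.0, 0.001, 0.0], [0.14, -0.16, 4.56, -0.013, 0.0, 0.001, 0.0], [0.14, -0.22, 4.55, -0.013, 0.0, 0.001, 0.0]]
```

Emit:
move_arm:
  series:
    - [[0.1, 0.19, 4.56, -0.013, 0, 0, 0], [0.1, 0.13, 4.56, -0.013, 0, 0, 0], [0.1, 0.08, 4.56, -0.013, 0, 0, 0], [0.1, 0.02, 4.56, -0.013, 0, 0, 0], [0.1, -0.04, 4.56, -0.013, 0, 0, 0]]

```text
t: 16.7
position: [0.5547, -0.1075, 0.1015]
tcp_rot: [2.123, 1.569, 2.955]
ft_force: [0.2, -0.6, 0.6]
grip_width: 0.0877
```

Emit:
move_arm:
  series:
    - [[0.1, -0.1, 4.56, -0.013, 0, 0, 0], [0.1, -0.16, 4.56, -0.013, 0, 0, 0], [0.1, -0.22, 4.55, -0.013, 0, 0, 0], [0, 0, 0, 0, 0, 0, 0], [0, 0, 0, 0, 0, 0, 0]]

```text
t: 17.32
position: [0.6476, -0.01, 0.0984]
tcp_rot: [2.315, 1.568, -3.098]
ft_force: [0.1, -0.0, -0.1]
grip_width: 0.0878
```

```bash
python3 plan.py .651 -.0115 .005 .87 4 0;python3 - <<'E'
from seg import *
p,d=read_camera('scene'); cv2.imwrite("pics/c7.png",cv2.resize(p[120:260,160:320],None,fx=4,fy=4))
print('brush',seg('scene',p,'brush',(250,143),z=.046))
p,d=read_camera('top'); print('top',seg('top',p,'brush',(357,245),z=.046)); cv2.imwrite("pics/top7.png",p)
E
```

```text
t 17.32 pos [ 0.6476 -0.01    0.0984] yaw 0.87 w 0.0878 F [ 0.1 -0.  -0.1] j1,6 [-0.03 -0.9 ]
target yaw 0.87 n 4
[[2.34, -0.09, 0.03, 0.0, -0.0, -0.0, 0.0], [2.34, -0.09, 0.03, 0.0, -0.0, -0.0, 0.0], [2.34, -0.09, 0.03, 0.0, -0.0, -0.0, 0.0], [2.34, -0.09, 0.03, 0.0, -0.0, -0.0, 0.0]]
brush {'cent': array([ 0.3901, -0.2646]), 'rect': array([ 0.3921, -0.266 ]), 'wh': array([47.3, 98.8]), 'yaw': 2.26, 'px': [np.float64(253.7), np.float64(137.8)], 'n': 231}
top {'cent': array([ 0.395 , -0.2736]), 'rect': array([ 0.3942, -0.2739]), 'wh': array([ 47.6, 122.4]), 'yaw': 2.331, 'px': [np.float64(360.1), np.float64(245.9)], 'n': 836}
```

View pics/c7.png

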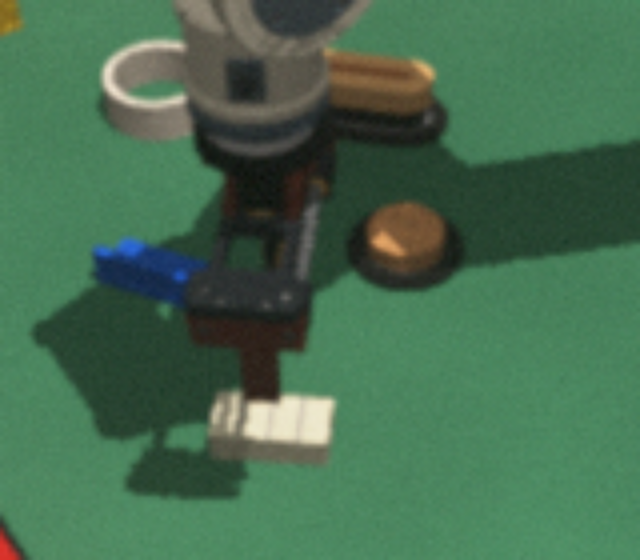

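View pics/top7.png

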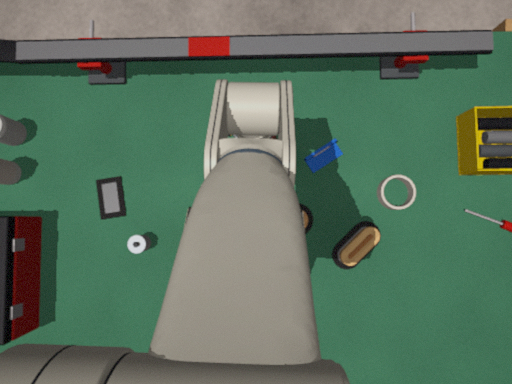

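Top view: the brush centre is (0.395,-0.274) and the outline is (0.395,-0.274), yaw 0.01 apart. The fingers are over the wax bar, so I'm descending.

Emit:
move_arm:
  series:
    - [[2.8, -0.1, 0.03, 0, 0, 0, 0], [2.7, -0.1, 0.03, 0, 0, 0, 0], [2.3, -0.1, 0.03, 0, 0, 0, 0], [1.5, -0.1, 0.03, 0, 0, 0, 0], [0, 0, 0, 0, 0, 0, 0]]

```text
t: 18.05
position: [0.652, -0.0118, 0.0057]
tcp_rot: [2.227, 1.569, 3.097]
ft_force: [0.2, 0.2, 0.3]
grip_width: 0.0878
```

Emit:
move_arm:
  series:
    - [[0, 0, 0, 0, 0, 0, 1], [0, 0, 0, 0, 0, 0, 1], [0, 0, 0, 0, 0, 0, 1], [0, 0, 0, 0, 0, 0, 1], [0, 0, 0, 0, 0, 0, 1]]

```text
t: 18.68
position: [0.6528, -0.0115, 0.007]
tcp_rot: [-1.05, 1.571, -0.18]
ft_force: [-0.5, -0.6, 0.5]
grip_width: 0.0412
```

Emit:
move_arm:
  series:
    - [[-3, 0, 0, 0, 0, 0, 1], [-5, 0, 0, 0, 0, 0, 1], [-2, 0, 0, 0, 0, 0, 1], [0, 0, 0, 0, 0, 0, 1]]

```text
t: 19.18
position: [0.6536, -0.0116, 0.1081]
tcp_rot: [-0.907, 1.568, -0.037]
ft_force: [-0.0, 0.2, -1.2]
grip_width: 0.0402
```

```bash
python3 plan.py .529 .386 .11 1.713 5 1
```

```text
t 19.18 pos [ 0.6536 -0.0116  0.1081] yaw 0.87 w 0.0402 F [-0.   0.2 -1.2] j1,6 [-0.04 -0.91]
target yaw 1.713 n 9
[[-0.03, 3.91, 2.48, -0.094, 0.0, 0.0, 1.0], [-0.02, 3.66, 2.84, -0.094, 0.0, 0.0, 1.0], [-0.02, 3.38, 3.17, -0.094, 0.0, 0.0, 1.0], [-0.02, 3.06, 3.47, -0.094, 0.0, 0.0, 1.0], [-0.02, 2.73, 3.74, -0.094, 0.0, 0.0, 1.0]]
[[-0.02, 2.37, 3.98, -0.094, 0.0, 0.0, 1.0], [-0.02, 1.98, 4.18, -0.094, 0.0, 0.0, 1.0], [-0.02, 1.58, 4.35, -0.094, 0.0, 0.0, 1.0], [-0.02, 1.17, 4.48, -0.094, 0.0, 0.0, 1.0]]
```

Emit:
move_arm:
  series:
    - [[0, 3.91, 2.48, -0.094, 0, 0, 1], [0, 3.66, 2.84, -0.094, 0, 0, 1], [0, 3.38, 3.17, -0.094, 0, 0, 1], [0, 3.06, 3.47, -0.094, 0, 0, 1], [0, 2.73, 3.74, -0.094, 0, 0, 1]]

```text
t: 19.8
position: [0.5814, 0.2102, 0.1045]
tcp_rot: [2.127, 1.567, -2.814]
ft_force: [0.9, 0.5, -0.9]
grip_width: 0.0398
```

Emit:
move_arm:
  series:
    - [[0, 2.37, 3.98, -0.094, 0, 0, 1], [0, 1.98, 4.18, -0.094, 0, 0, 1], [0, 1.58, 4.35, -0.094, 0, 0, 1], [0, 1.17, 4.48, -0.094, 0, 0, 1], [0, 0, 0, 0, 0, 0, 1]]

```text
t: 20.42
position: [0.5254, 0.388, 0.1045]
tcp_rot: [1.913, 1.568, -2.649]
ft_force: [1.2, -0.5, -1.1]
grip_width: 0.0398
```

Emit:
move_arm:
  series:
    - [[0, 0, 0, 0, 0, 0, 1], [0, 0, 0, 0, 0, 0, 1]]

```text
t: 20.68
position: [0.5276, 0.3844, 0.106]
tcp_rot: [2.156, 1.569, -2.413]
ft_force: [-0.1, 0.3, 0.1]
grip_width: 0.0393
```

```bash
python3 plan.py .529 .386 .013 1.713 4 1;python3 - <<'E'
from h import *
p,d=read_camera('scene'); cv2.imwrite("pics/c8.png",cv2.resize(p[210:370,270:450],None,fx=4,fy=3.7))
E
```

```text
t 20.68 pos [0.5276 0.3844 0.106 ] yaw 1.714 w 0.0393 F [-0.1  0.3  0.1] j1,6 [ 0.61 -1.1 ]
target yaw 1.713 n 4
[[2.32, -0.04, 0.04, 0.0, -0.0, -0.0, 1.0], [2.32, -0.04, 0.04, 0.0, -0.0, -0.0, 1.0], [2.32, -0.04, 0.04, 0.0, -0.0, -0.0, 1.0], [2.32, -0.04, 0.04, 0.0, -0.0, -0.0, 1.0]]
```

View pics/c8.png

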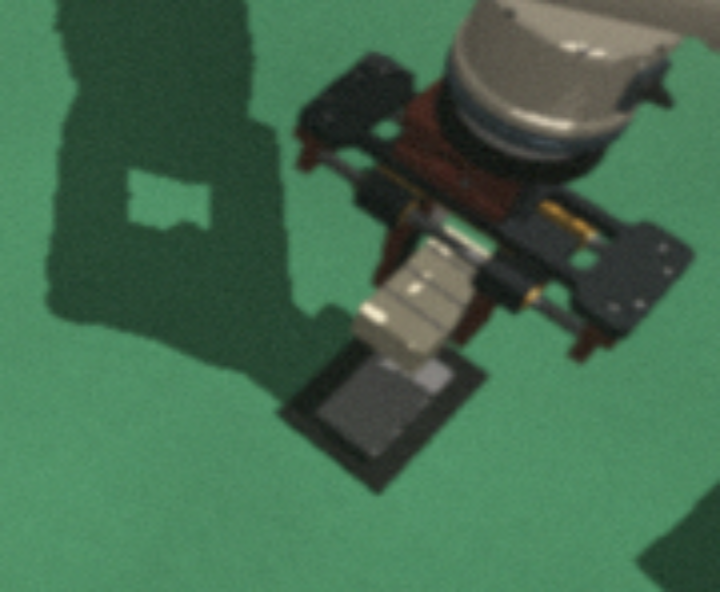

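The wax bar is held parallel to its outline. Lowering.

Emit:
move_arm:
  series:
    - [[2.8, -0.04, 0.03, 0, 0, 0, 1], [2.8, -0.04, 0.03, 0, 0, 0, 1], [2.3, -0.04, 0.03, 0, 0, 0, 1], [1.1, -0.04, 0.03, 0, 0, 0, 1], [0, 0, 0, 0, 0, 0, 1]]

```text
t: 21.35
position: [0.5288, 0.3869, 0.0162]
tcp_rot: [2.038, 1.57, -2.529]
ft_force: [0.9, 0.2, -0.4]
grip_width: 0.0398
```

Emit:
move_arm:
  series:
    - [[0, 0, 0, 0, 0, 0, 1], [0, 0, 0, 0, 0, 0, 1]]

```text
t: 21.6
position: [0.5295, 0.3878, 0.0179]
tcp_rot: [-1.104, 1.569, 0.612]
ft_force: [0.6, 0.6, -1.4]
grip_width: 0.0395
```

```bash
python3 plan.py .529 .386 .0105 1.713 1 1
```

```text
t 21.6 pos [0.5295 0.3878 0.0179] yaw 1.716 w 0.0395 F [ 0.6  0.6 -1.4] j1,6 [ 0.61 -1.1 ]
target yaw 1.713 n 1
[[0.74, 0.08, -0.17, 0.003, 0.001, 0.002, 1.0]]
```

Emit:
move_arm:
  series:
    - [[0.65, 0.05, -0.1, 0, 0, 0, 1], [0, 0, 0, 0, 0, 0, 1], [0, 0, 0, 0, 0, 0, 1]]

```text
t: 21.98
position: [0.5293, 0.3869, 0.0109]
tcp_rot: [-1.055, 1.569, 0.661]
ft_force: [0.9, 1.2, 3.7]
grip_width: 0.0397
```

Contact felt (+3.7 N). Release.

Emit:
move_arm:
  series:
    - [[0, 0, 0, 0, 0, 0, 0], [0, 0, 0, 0, 0, 0, 0], [0, 0, 0, 0, 0, 0, 0], [0, 0, 0, 0, 0, 0, 0]]

```text
t: 22.48
position: [0.5284, 0.3861, 0.0102]
tcp_rot: [2.043, 1.57, -2.524]
ft_force: [-0.5, 0.1, 0.2]
grip_width: 0.0762
```

Emit:
move_arm:
  series:
    - [[-4, 0, 0, 0, 0, 0, 0], [-5, 0, 0, 0, 0, 0, 0], [-4, 0, 0, 0, 0, 0, 0], [0, 0, 0, 0, 0, 0, 0]]

```text
t: 22.98
position: [0.5305, 0.3876, 0.1441]
tcp_rot: [-1.105, 1.564, 0.611]
ft_force: [0.0, -0.1, 0.2]
grip_width: 0.0883
```

```bash
python3 plan.py .406 .2973 .13 1.2 5 0;python3 - <<'E'
from seg import *
p,d=read_camera('scene'); cv2.imwrite("pics/s9.png",p)
print('wax',seg('scene',p,'wax_bar',(365,312),z=.030)); 
print('pot',seg('scene',p,'pot',(378,251)))
p,d=read_camera('top'); print('pot',seg('top',p,'pot',(137,244)))
E
```

```text
t 22.98 pos [0.5305 0.3876 0.1441] yaw 1.716 w 0.0883 F [ 0.  -0.1  0.2] j1,6 [ 0.61 -1.1 ]
target yaw 1.2 n 5
[[0.26, 2.73, -1.43, 0.103, 0.001, 0.001, 0.0], [0.27, 2.57, -1.7, 0.103, 0.001, 0.001, 0.0], [0.27, 2.38, -1.95, 0.103, 0.001, 0.001, 0.0], [0.27, 2.16, -2.19, 0.103, 0.001, 0.001, 0.0], [0.28, 1.93, -2.4, 0.103, 0.001, 0.001, 0.0]]
wax {'cent': array([0.5069, 0.3862]), 'rect': array([0.5196, 0.3852]), 'wh': array([55.9, 39.4]), 'yaw': 0.943, 'px': [np.float64(375.8), np.float64(305.0)], 'n': 188}Traceback (most recent call last):
  File "<stdin>", line 4, in <module>
  File "seg.py", line 11, in seg
    i=min((i for i in range(1,k) if s[i,4]>60),key=lambda i:np.hypot(*(c[i]-uv)))
ValueError: min() iterable argument is empty
```

View pics/s9.png

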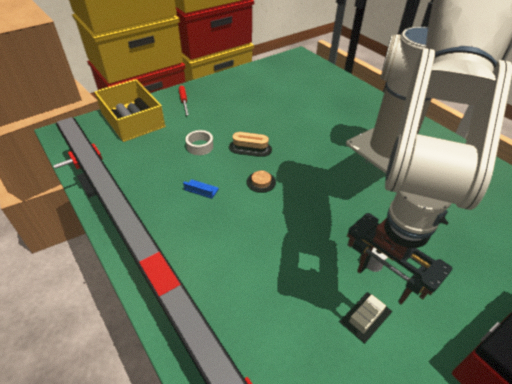

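Wax bar lies in its outline at (367,313). Now to the pot.

Emit:
move_arm:
  series:
    - [[0.26, 2.73, -1.43, 0.103, 0, 0, 0], [0.27, 2.57, -1.7, 0.103, 0, 0, 0], [0.27, 2.38, -1.95, 0.103, 0, 0, 0], [0.27, 2.16, -2.19, 0.103, 0, 0, 0], [0.28, 1.93, -2.4, 0.103, 0, 0, 0]]

```text
t: 23.65
position: [0.402, 0.2945, 0.1251]
tcp_rot: [2.554, 1.567, -2.531]
ft_force: [-0.4, -0.3, 0.0]
grip_width: 0.0878
```

Emit:
move_arm:
  series:
    - [[0, 0, 0, 0, 0, 0, 0], [0, 0, 0, 0, 0, 0, 0]]

```text
t: 23.9
position: [0.4046, 0.2963, 0.1264]
tcp_rot: [0.112, 1.571, 1.315]
ft_force: [0.4, 0.5, 1.2]
grip_width: 0.0882
```

```bash
python3 plan.py .406 .2973 .010 1.2 4 0;python3 - <<'E'
from seg import *
p,d=read_camera('scene'); cv2.imwrite("pics/c10.png",cv2.resize(p[170:340,290:470],None,fx=4,fy=3.5))
print('wax',seg('scene',p,'wax_bar',(365,312),z=.030)) 
p,d=read_camera('top');print('wax',seg('top',p,'wax_bar',(110,197),z=.030))
E
```

```text
t 23.9 pos [0.4046 0.2963 0.1264] yaw 1.203 w 0.0882 F [0.4 0.5 1.2] j1,6 [ 0.61 -0.59]
target yaw 1.2 n 4
[[2.91, -0.02, 0.04, 0.001, 0.0, -0.0, 0.0], [2.91, -0.02, 0.04, 0.001, 0.0, -0.0, 0.0], [2.91, -0.02, 0.04, 0.001, 0.0, -0.0, 0.0], [2.91, -0.02, 0.04, 0.001, 0.0, -0.0, 0.0]]
wax {'cent': array([0.5323, 0.3871]), 'rect': array([0.5313, 0.3868]), 'wh': array([79. , 39.8]), 'yaw': 0.158, 'px': [np.float64(368.3), np.float64(311.3)], 'n': 577}
wax {'cent': array([0.5274, 0.3861]), 'rect': array([0.5274, 0.386 ]), 'wh': array([79.4, 39.8]), 'yaw': 0.147, 'px': [np.float64(106.5), np.float64(196.8)], 'n': 445}
```

View pics/c10.png

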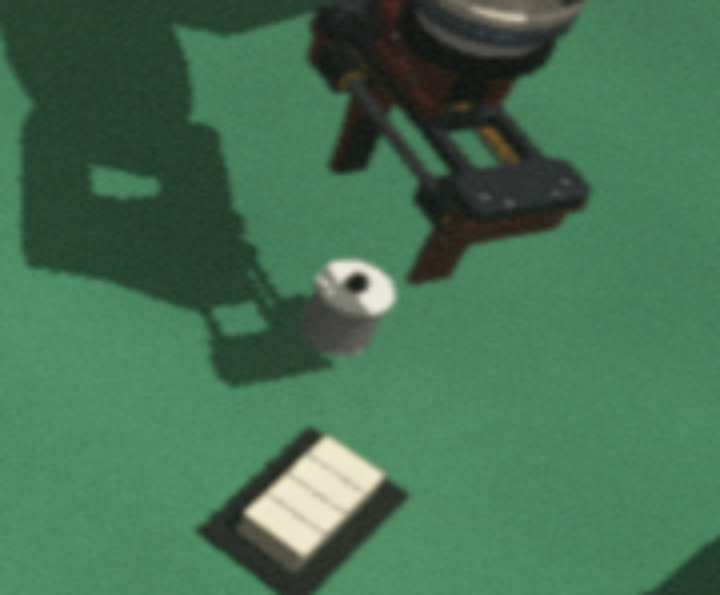

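Wax bar agrees with its outline within 1 mm. The pot stands free under the fingers. I'll descend in part and check the alignment.

Emit:
move_arm:
  series:
    - [[2.6, 0, 0.04, 0, 0, 0, 0], [2.4, 0, 0.04, 0, 0, 0, 0], [0, 0, 0, 0, 0, 0, 0], [0, 0, 0, 0, 0, 0, 0]]

```text
t: 24.5
position: [0.4049, 0.2971, 0.0773]
tcp_rot: [-0.59, 1.57, 0.612]
ft_force: [0.2, 0.3, 0.4]
grip_width: 0.0875
```

```bash
python3 plan.py .406 .2973 .010 1.2 4 0;python3 - <<'E'
from seg import *
p,d=read_camera('scene'); cv2.imwrite("pics/c11.png",cv2.resize(p[190:300,330:440],None,fx=5,fy=5))
E
```

```text
t 24.5 pos [0.4049 0.2971 0.0773] yaw 1.201 w 0.0875 F [0.2 0.3 0.4] j1,6 [ 0.61 -0.59]
target yaw 1.2 n 4
[[1.68, -0.02, 0.01, 0.0, 0.0, 0.0, 0.0], [1.68, -0.02, 0.01, 0.0, 0.0, 0.0, 0.0], [1.68, -0.02, 0.01, 0.0, 0.0, 0.0, 0.0], [1.68, -0.02, 0.01, 0.0, 0.0, 0.0, 0.0]]
```

View pics/c11.png

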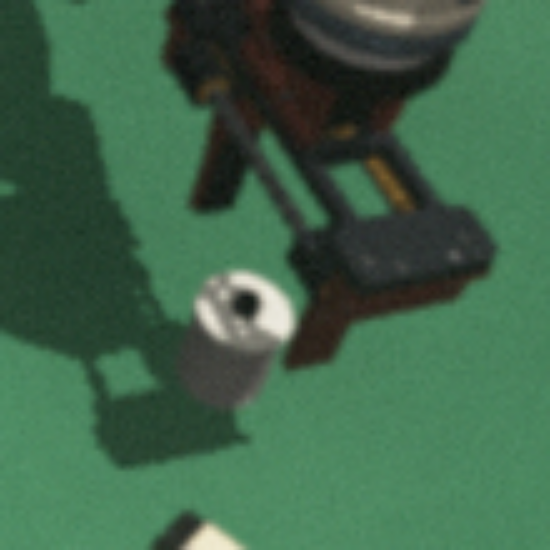

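```bash
python3 - <<'E'
from h import *
c=camera_params('scene'); Rm=R.from_euler('xyz',c['orientation'])
for P in ([.4049,.2971,.0773],[.406,.2973,.055],[.4049+.0159,.2971+.041,.0773],[.4049-.0159,.2971-.041,.0773]):
    q=Rm.inv().apply(np.array(P)-c['origin']); u=q[0]/q[2]*c['fx']+c['cx'];v=q[1]/q[2]*c['fy']+c['cy']; print(P,round(u,1),round(v,1),'crop',(u-330)*5,(v-190)*5)
E
```

```text
[0.4049, 0.2971, 0.0773] 381.5 245.7 crop 257.5312489822727 278.49462714737854
[0.406, 0.2973, 0.055] 379.0 251.4 crop 245.014113401065 307.0946104226354
[0.4208, 0.33809999999999996, 0.0773] 390.2 260.4 crop 301.19477768579685 351.91392971932004
[0.38899999999999996, 0.2561, 0.0773] 373.3 231.9 crop 216.59791697453528 209.66609273460136
```

Projected fingertips (301,352) and lid centre (245,307) match the crop. Going down and gripping.

Emit:
move_arm:
  series:
    - [[2.3, 0, 0, 0, 0, 0, 0], [2.2, 0, 0, 0, 0, 0, 0], [1.5, -0.05, 0, 0, 0, 0, 0], [0.6, -0.05, 0, 0, 0, 0, 0], [0, 0, 0, 0, 0, 0, 0]]

```text
t: 25.18
position: [0.4054, 0.2964, 0.011]
tcp_rot: [-0.475, 1.571, 0.726]
ft_force: [0.7, -0.1, -0.4]
grip_width: 0.0878
```

Emit:
move_arm:
  series:
    - [[0, 0, 0, 0, 0, 0, 1], [0, 0, 0, 0, 0, 0, 1], [0, 0, 0, 0, 0, 0, 1], [0, 0, 0, 0, 0, 0, 1], [0, 0, 0, 0, 0, 0, 1]]
  squeeze: 25

```text
t: 25.8
position: [0.4054, 0.2965, 0.011]
tcp_rot: [-0.499, 1.57, 0.702]
ft_force: [1.0, 1.8, 1.0]
grip_width: 0.0434
```

Emit:
move_arm:
  series:
    - [[-3, 0, 0, 0, 0, 0, 1], [-4, 0, 0, 0, 0, 0, 1], [-4, 0, 0, 0, 0, 0, 1], [-2, 0, 0, 0, 0, 0, 1], [0, 0, 0, 0, 0, 0, 1]]

```text
t: 26.42
position: [0.4058, 0.2967, 0.142]
tcp_rot: [-0.609, 1.568, 0.592]
ft_force: [-0.1, -0.7, -3.4]
grip_width: 0.0435
```

```bash
python3 plan.py .465 -.116 .14 1.2 5 1
```

```text
t 26.43 pos [0.4058 0.2967 0.142 ] yaw 1.201 w 0.0435 F [-0.1 -0.7 -3.4] j1,6 [ 0.61 -0.59]
target yaw 1.2 n 9
[[0.02, -2.27, -4.04, 0.0, 0.0, 0.0, 1.0], [0.02, -2.27, -4.04, 0.0, 0.0, 0.0, 1.0], [0.02, -2.27, -4.04, 0.0, 0.0, 0.0, 1.0], [0.02, -2.27, -4.04, 0.0, 0.0, 0.0, 1.0], [0.02, -2.27, -4.04, 0.0, 0.0, 0.0, 1.0]]
[[0.02, -2.27, -4.04, 0.0, 0.0, 0.0, 1.0], [0.02, -2.27, -4.04, 0.0, 0.0, 0.0, 1.0], [0.02, -2.27, -4.04, 0.0, 0.0, 0.0, 1.0], [0.02, -2.27, -4.04, 0.0, 0.0, 0.0, 1.0]]
```

Emit:
move_arm:
  series:
    - [[0, -1.1, -2, 0, 0, 0, 1], [0, -2, -3.5, 0, 0, 0, 1], [0, -2.2, -3.9, 0, 0, 0, 1], [0, -2.2, -3.9, 0, 0, 0, 1], [0, -2.2, -3.9, 0, 0, 0, 1]]

```text
t: 27.05
position: [0.4325, 0.0993, 0.1394]
tcp_rot: [2.154, 1.568, -2.928]
ft_force: [0.5, -0.2, -2.6]
grip_width: 0.0431
```

Emit:
move_arm:
  series:
    - [[0, -2.2, -3.9, 0, 0, 0, 1], [0, -2.2, -3.9, 0, 0, 0, 1], [0, -2.2, -3.9, 0, 0, 0, 1], [0, -2.2, -3.9, 0, 0, 0, 1], [0, -1.2, -2, 0, 0, 0, 1]]

```text
t: 27.68
position: [0.4622, -0.1012, 0.1393]
tcp_rot: [1.77, 1.568, 2.969]
ft_force: [-0.1, -0.2, -3.1]
grip_width: 0.0434
```

Emit:
move_arm:
  series:
    - [[0, 0, 0, 0, 0, 0, 1], [0, 0, 0, 0, 0, 0, 1], [0, 0, 0, 0, 0, 0, 1]]

```text
t: 28.05
position: [0.4625, -0.0984, 0.1404]
tcp_rot: [1.602, 1.57, 2.804]
ft_force: [0.0, -0.2, -2.7]
grip_width: 0.0441
```

```bash
python3 plan.py .466 -.116 .06 1.2 3 1;python3 - <<'E'
from seg import *
p,d=read_camera('scene'); cv2.imwrite("pics/c12.png",cv2.resize(p[80:220,190:330],None,fx=4,fy=4))
E
```

```text
t 28.05 pos [ 0.4625 -0.0984  0.1404] yaw 1.202 w 0.0441 F [ 0.  -0.2 -2.7] j1,6 [-0.23 -1.44]
target yaw 1.2 n 3
[[2.68, -0.32, -0.51, 0.001, -0.0, -0.0, 1.0], [2.68, -0.32, -0.51, 0.001, -0.0, -0.0, 1.0], [2.68, -0.32, -0.5, 0.001, -0.0, -0.0, 1.0]]
```

View pics/c12.png

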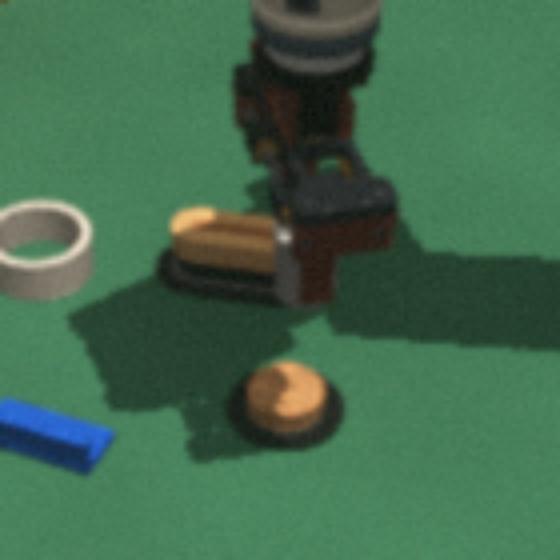

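Pot held upright, still short of the cork, which is at (288,397) in the crop. Moving over it and lowering to about 8 mm above.

Emit:
move_arm:
  series:
    - [[0, -0.3, -0.5, 0, 0, 0, 1], [2, -0.3, -0.5, 0, 0, 0, 1], [2.5, -0.3, -0.5, 0, 0, 0, 1], [2.5, 0, 0, 0, 0, 0, 1], [0.5, 0, 0, 0, 0, 0, 1]]

```text
t: 28.72
position: [0.4652, -0.1164, 0.0648]
tcp_rot: [1.68, 1.568, 2.882]
ft_force: [0.3, -0.2, -2.9]
grip_width: 0.0439
```

Emit:
move_arm:
  series:
    - [[0, 0, 0, 0, 0, 0, 1], [0, 0, 0, 0, 0, 0, 1], [0, 0, 0, 0, 0, 0, 1]]

```text
t: 29.1
position: [0.4666, -0.1168, 0.0667]
tcp_rot: [-1.489, 1.569, -0.288]
ft_force: [0.2, 0.4, -3.1]
grip_width: 0.0438
```

```bash
python3 plan.py .466 -.116 .041 1.2 2 1
```

```text
t 29.1 pos [ 0.4666 -0.1168  0.0667] yaw 1.201 w 0.0438 F [ 0.2  0.4 -3.1] j1,6 [-0.27 -1.47]
target yaw 1.2 n 2
[[1.28, 0.04, 0.02, 0.001, 0.0, 0.001, 1.0], [1.28, 0.04, 0.02, 0.001, 0.0, 0.001, 1.0]]
```

Emit:
move_arm:
  series:
    - [[1.3, 0.04, 0.04, 0, 0, 0, 1], [1.3, 0.04, 0.04, 0, 0, 0, 1], [0, 0, 0, 0, 0, 0, 1], [0, 0, 0, 0, 0, 0, 1]]

```text
t: 29.6
position: [0.4654, -0.1156, 0.0395]
tcp_rot: [1.697, 1.57, 2.898]
ft_force: [1.6, 0.9, -3.2]
grip_width: 0.0433
```

```bash
python3 plan.py .466 -.116 .034 1.2 1 1;python3 - <<'E'
from seg import *
p,d=read_camera('scene'); cv2.imwrite("pics/c13.png",cv2.resize(p[110:210,200:320],None,fx=5,fy=5))
E
```

```text
t 29.6 pos [ 0.4654 -0.1156  0.0395] yaw 1.201 w 0.0433 F [ 1.6  0.9 -3.2] j1,6 [-0.27 -1.47]
target yaw 1.2 n 1
[[0.55, -0.07, -0.02, 0.001, -0.0, -0.001, 1.0]]
```

View pics/c13.png

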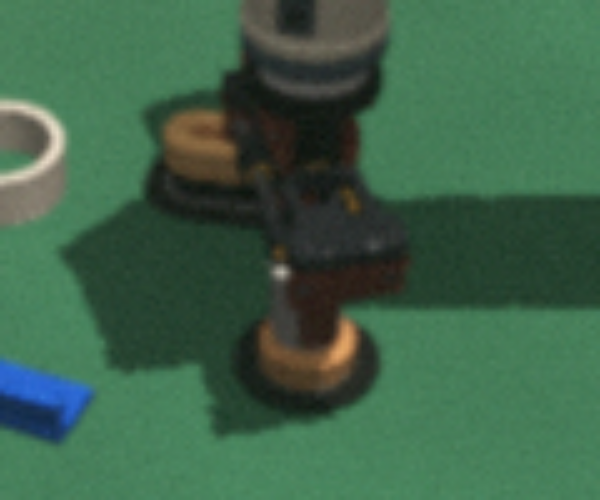

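The pot is just above the cork's centre. Easing down until there's contact.

Emit:
move_arm:
  series:
    - [[0.25, 0, 0, 0, 0, 0, 1], [0.2, 0, 0, 0, 0, 0, 1], [0, 0, 0, 0, 0, 0, 1], [0, 0, 0, 0, 0, 0, 1]]

```text
t: 30.15
position: [0.4656, -0.1156, 0.0354]
tcp_rot: [2.31, 1.571, -2.772]
ft_force: [-0.0, 0.2, -3.0]
grip_width: 0.0433
```

Emit:
move_arm:
  series:
    - [[0.15, 0, 0, 0, 0, 0, 1], [0, 0, 0, 0, 0, 0, 1], [0, 0, 0, 0, 0, 0, 1]]

```text
t: 30.52
position: [0.4656, -0.1156, 0.0339]
tcp_rot: [1.684, 1.571, 2.885]
ft_force: [-0.8, -0.0, -2.4]
grip_width: 0.0436
```

Emit:
move_arm:
  series:
    - [[0.1, 0, 0, 0, 0, 0, 1], [0, 0, 0, 0, 0, 0, 1], [0, 0, 0, 0, 0, 0, 1]]

```text
t: 30.9
position: [0.4657, -0.1156, 0.033]
tcp_rot: [-1.495, 1.571, -0.294]
ft_force: [0.2, -0.1, 0.2]
grip_width: 0.0436
```

Weight transferred (−3 → +0.2 N). Release.

Emit:
move_arm:
  series:
    - [[0.03, 0, 0, 0, 0, 0, 1], [0, 0, 0, 0, 0, 0, 0], [0, 0, 0, 0, 0, 0, 0], [0, 0, 0, 0, 0, 0, 0], [0, 0, 0, 0, 0, 0, 0]]

```text
t: 31.52
position: [0.4656, -0.1156, 0.0325]
tcp_rot: [1.639, 1.571, 2.84]
ft_force: [-0.0, 0.0, 0.1]
grip_width: 0.0805
```

Emit:
move_arm:
  series:
    - [[0, 0, 0, 0, 0, 0, 0], [-2, 0, 0, 0, 0, 0, 0], [-4, 0, 0, 0, 0, 0, 0], [-5, 0, 0, 0, 0, 0, 0], [-4, 0, 0, 0, 0, 0, 0]]

```text
t: 32.15
position: [0.4657, -0.1156, 0.1844]
tcp_rot: [-1.486, 1.57, -0.285]
ft_force: [-0.8, -1.2, 0.3]
grip_width: 0.0874
```

```bash
python3 plan.py .45 .15 .22 1.2 5 0
```

```text
t 32.15 pos [ 0.4657 -0.1156  0.1844] yaw 1.201 w 0.0874 F [-0.8 -1.2  0.3] j1,6 [-0.27 -1.47]
target yaw 1.2 n 6
[[-0.59, 1.84, 4.03, 0.0, 0.0, 0.0, 0.0], [-0.59, 1.84, 4.03, 0.0, 0.0, 0.0, 0.0], [-0.59, 1.84, 4.03, 0.0, 0.0, 0.0, 0.0], [-0.59, 1.85, 4.03, 0.0, 0.0, 0.0, 0.0], [-0.59, 1.85, 4.03, 0.0, 0.0, 0.0, 0.0]]
[[-0.59, 1.85, 4.03, 0.0, 0.0, 0.0, 0.0]]
```

Emit:
move_arm:
  series:
    - [[-0.6, 1.84, 4, 0, 0, 0, 0], [-0.6, 1.84, 4, 0, 0, 0, 0], [-0.6, 1.84, 4, 0, 0, 0, 0], [-0.6, 1.84, 4, 0, 0, 0, 0], [-0.6, 1.84, 4, 0, 0, 0, 0]]

```text
t: 32.78
position: [0.4517, 0.1055, 0.2129]
tcp_rot: [-1.177, 1.571, 0.024]
ft_force: [1.0, 0.7, -0.9]
grip_width: 0.0881
```

Emit:
move_arm:
  series:
    - [[0, 0, 0, 0, 0, 0, 0], [0, 0, 0, 0, 0, 0, 0], [0, 0, 0, 0, 0, 0, 0]]

```text
t: 33.15
position: [0.4519, 0.1032, 0.2123]
tcp_rot: [2.372, 1.57, -2.711]
ft_force: [-0.3, -0.7, 0.0]
grip_width: 0.0881
```

```bash
python3 - <<'E'
from seg import *
ims=[]
for cam,g in dict(top=dict(brush=(360,246),wax_bar=(107,197),pot=(301,219)),scene=dict(brush=(250,140),wax_bar=(368,311),pot=(261,157))).items():
    p,d=read_camera(cam); cv2.imwrite(f"pics/f_{cam}.png",p)
    for n,u in g.items():
        try: print(cam,n,seg(cam,p,n,u,z=H[n]+(.022 if n=='pot' else .004)))
        except Exception as e: print(cam,n,'none')
    for n in('tape','guide'): print(cam,n,locate(cam,n)[:1])
    ims.append(p)
cv2.imwrite("pics/f.png",np.hstack([cv2.resize(ims[0][140:290,270:420],(400,400)),cv2.resize(ims[1][110:230,170:290],(400,400))]))
E
```

```text
top brush {'cent': array([ 0.395, -0.273]), 'rect': array([ 0.3954, -0.2727]), 'wh': array([ 51.1, 122.4]), 'yaw': 2.326, 'px': [np.float64(359.9), np.float64(245.9)], 'n': 905}
top wax_bar {'cent': array([0.4952, 0.3619]), 'rect': array([0.504 , 0.3528]), 'wh': array([133.8,  98. ]), 'yaw': 0.669, 'px': [np.float64(115.4), np.float64(208.9)], 'n': 894}
top pot none
top tape [{'conf': 0.81, 'cent': array([ 0.5316, -0.3692]), 'rect': array([ 0.533 , -0.3685]), 'wh': array([97.2, 85.2]), 'yaw': -1.395, 'ratio': 1.14, 'px': [np.float64(395.3), np.float64(192.0)]}]
top guide [{'conf': 0.86, 'cent': array([ 0.6335, -0.1901]), 'rect': array([ 0.6334, -0.1903]), 'wh': array([45.6, 96.9]), 'yaw': -1.013, 'ratio': 2.1, 'px': [np.float64(322.6), np.float64(155.6)]}]
scene brush {'cent': array([ 0.402 , -0.2648]), 'rect': array([ 0.4039, -0.2671]), 'wh': array([ 69.4, 121.7]), 'yaw': 2.208, 'px': [np.float64(250.7), np.float64(139.0)], 'n': 424}
scene wax_bar {'cent': array([0.5323, 0.3871]), 'rect': array([0.5312, 0.3868]), 'wh': array([79.2, 39.7]), 'yaw': 0.161, 'px': [np.float64(368.3), np.float64(311.3)], 'n': 577}
scene pot none
scene tape [{'conf': 0.71, 'cent': array([ 0.548 , -0.3542]), 'rect': array([ 0.5478, -0.3561]), 'wh': array([126.2,  87. ]), 'yaw': 1.139, 'ratio': 1.47, 'px': [np.float64(199.0), np.float64(142.6)]}]
scene guide [{'conf': 0.58, 'cent': array([ 0.6418, -0.1911]), 'rect': array([ 0.6426, -0.1937]), 'wh': array([ 48.1, 105.5]), 'yaw': -1.011, 'ratio': 2.15, 'px': [np.float64(199.3), np.float64(188.7)]}]
```

View pics/f.png

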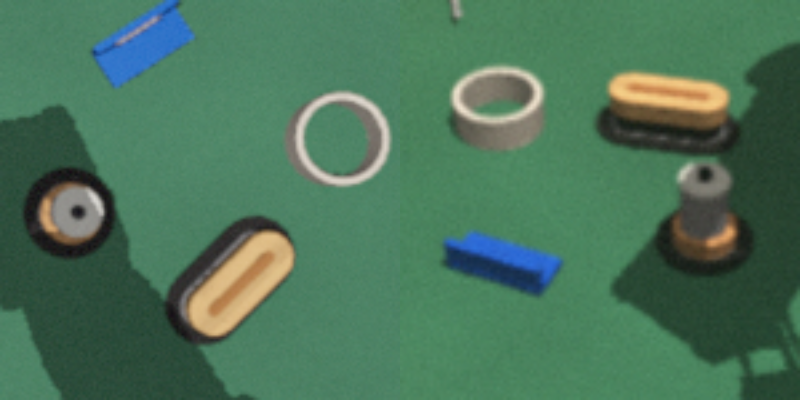

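View pics/f_scene.png

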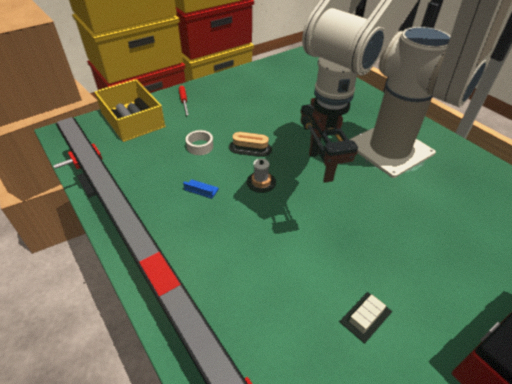

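The pot stands upright on the cork and the tape and guide haven't moved. The lid is in shadow, so I'm re-measuring it with a lower threshold.

```bash
python3 - <<'E'
from seg import *
for cam,uv in dict(top=(299,219),scene=(261,164)).items():
    p=cv2.imread(f"pics/f_{cam}.png"); TH['pot']=((0,0,118),(180,40,255))
    try: print(cam,'pot lid',seg(cam,p,'pot',uv,z=.077,r=20))
    except Exception as e: print(cam,e)
    u={'top':(270+77*150/400,140+212*150/400),'scene':(170+(705-400)*.3,110+173*.3)}[cam]
    print(cam,'knob',u,rays(cam,[u],.087))
E
```

```text
top pot lid {'cent': array([ 0.4646, -0.1165]), 'rect': array([ 0.4645, -0.1169]), 'wh': array([45.3, 45.7]), 'yaw': 2.174, 'px': [np.float64(298.8), np.float64(219.0)], 'n': 288}
top knob (298.875, 219.5) [[ 0.46325093 -0.11561723]]
scene pot lid {'cent': array([ 0.4678, -0.1181]), 'rect': array([ 0.4678, -0.1185]), 'wh': array([36.4, 44.6]), 'yaw': 2.046, 'px': [np.float64(260.6), np.float64(163.1)], 'n': 113}
scene knob (261.5, 161.9) [[ 0.46953963 -0.11135602]]
```

```bash
python3 -c "
from station import *
print(finish_job())"
```

```text
the job is handed in; nothing more can be done
None
```

I placed all four items and handed the job in at about 33 s. I laid the cork on the round pad and let it go, then placed the brush on the oval pad and the wax bar on the rectangular pad. The pot went on the cork last, lowered until its weight came off the gripper before I released it. The system gave no verdict.

| Check (camera) | Result |
|---|---|
| Brush to its outline (top) | within about 1 mm, angle 0.02 rad off |
| Wax bar to its outline (top and scene) | within 1 to 2 mm, angle at most 0.02 rad off |
| Cork to round pad (top and scene) | about 1 mm, measured before the pot went on |
| Pot lid to cork (top and scene) | about 2 to 3 mm, pot upright |
| Tape and guide (top and scene) | moved less than about 2 mm, so not moved within measuring noise |

**Camera disagreement:** the two cameras differ by a constant 3–5 mm in x, so I compared each item with its pad within the same camera.

**Failed or unusable readings:**
- The scene reading of the brush was off by several mm, because its wooden side and the arm spoilt the outline; I relied on the top camera there.
- The last top reading of the wax bar merged with something else in the picture. Its figure comes from an earlier top reading and the last scene one.
- The first lid search failed because the lid was in shadow; a lower threshold found it.

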